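# Grade kiln props by length on a sloping sorter

### The job

Put the three fired-clay kiln props through the sloping grader: take each from its rest and let it roll crosswise from the open top of the slope, so that it drops and lies flat in the pocket made for its length. Start with the longest and finish with the shortest, because a lodged prop blocks the way below it, and leave the bowls, the tape roll and the sanding block where they are.

Things in the scene. Friction and masses are not known exactly. Their poses are not given: they have to be found in the camera images.
- grader: Fixed wooden grader, tray 300 x 200 mm, highest part 133 mm; origin on the table under its middle, z up, y across it. Its floor slopes down along +x at 12 degrees, 291 mm long, 174 mm wide between side boards 20 mm high; upper edge open, at x = -0.142, 103 mm high; lower end closed. A prop rolling on the middle line bridges pockets narrower than itself and drops into the first wider one.
- feed (a point): Point where a prop's centre lies when the prop rests crosswise on the open feed floor, on the middle line: 18 mm above the floor, 45 mm down the slope from the upper edge. The plain feed floor ends at 95 mm. A prop let go here rolls off by itself; keep it square across (2 degrees) and central (8 mm).
- pocket_short (a point): Centre of the short prop lying home (against the pocket's floor and downhill wall) in the short pocket: 95 to 141 mm down the slope, 80 mm wide across, 28 mm deep, centred in the tray. A lodged prop stands about 8 mm proud and blocks what comes later.
- pocket_mid (a point): The same for the medium prop in the medium pocket: 166 to 216 mm down the slope, 125 mm wide across, 28 mm deep.
- pocket_long (a point): The same for the long prop in the long pocket: 241 to 291 mm down the slope, 170 mm wide across, 28 mm deep. All three pockets lie under steel keeper bars 44 mm clear above the floor; the bars and a cross bar on posts (top 55 mm above the floor) begin 111 mm down the slope, so props can enter only at the feed floor.
- prop_long: Long kiln prop: terracotta-coloured cylinder, diameter 36 mm, length 150 mm, dark bore marks at the ends, 210 g or so. Origin at its centre, x along its axis. At the start it lies on a sloping rest, x pointing to its upper end, 35 degrees above level, so a tool square to it leans 35 degrees; centre 84 mm above the table.
- rest_long: Sloping rest that holds the long prop at the start: fixed, wooden foot 130 x 60 x 14 mm, two steel bars (diameter 8 mm, 20 mm apart on centres) rising at 35 degrees towards +x to 98 mm height, and a small stop at the lower end; narrower than the prop, so fingers pass on both sides of the prop. Origin at the centre of its underside. All three rests look alike.
- prop_mid: Medium kiln prop: terracotta-coloured cylinder, diameter 36 mm, length 105 mm, dark bore marks at the ends, 147 g or so. Origin at its centre, x along its axis. At the start it lies on a sloping rest, x pointing to its upper end, 35 degrees above level, so a tool square to it leans 35 degrees; centre 71 mm above the table.
- rest_mid: Sloping rest that holds the medium prop at the start: fixed, wooden foot 130 x 60 x 14 mm, two steel bars (diameter 8 mm, 20 mm apart on centres) rising at 35 degrees towards +x to 98 mm height, and a small stop at the lower end; narrower than the prop, so fingers pass on both sides of the prop. Origin at the centre of its underside. All three rests look alike.
- prop_short: Short kiln prop: terracotta-coloured cylinder, diameter 36 mm, length 60 mm, dark bore marks at the ends, 84 g or so. Origin at its centre, x along its axis. At the start it lies on a sloping rest, x pointing to its upper end, 35 degrees above level, so a tool square to it leans 35 degrees; centre 58 mm above the table.
- rest_short: Sloping rest that holds the short prop at the start: fixed, wooden foot 130 x 60 x 14 mm, two steel bars (diameter 8 mm, 20 mm apart on centres) rising at 35 degrees towards +x to 98 mm height, and a small stop at the lower end; narrower than the prop, so fingers pass on both sides of the prop. Origin at the centre of its underside. All three rests look alike.
- small_bowl: Bystander: restored bowl, diameter 78, height 43 mm, among the rests; origin at the centre of its underside. Leave alone.
- white_bowl: Bystander: bowl, diameter 86, height 53 mm, beyond the grader; origin at the centre of its underside. Leave alone.
- tape_roll: Bystander: roll of tape lying flat, diameter 98, height 25 mm, near the robot; origin at the centre of its underside. Leave alone.
- sanding: Bystander: sanding block 50 x 76 x 28 mm, in front of the rests; origin at the centre of its underside. Leave alone.

How it is judged:
By the outcome, as a careful person would: the job done as asked, in the order asked, and still so for the second after the job is handed in, with the robot touching nothing.
It also fails if it takes over 69 s, if anything falls off the work surface, if the arm or the gripper's body presses on something with over 40 N, if the wrist force passes 120 N, or if a joint passes its speed limit or range.

### The arm

A 7-joint arm with a two-finger parallel gripper is mounted at the origin on a cart in front of the work surface, level with it; the furniture and walls round the work are solid. World frame = base frame: x ahead of the robot, y to its left, z up, the work surface at z = 0. Lengths are in m, angles in rad, forces in N, time in s.
With the tool pointing down it reaches from about 0.4 to 0.875 m from the base axis. Payload 6.5 kg.
Tool frame: the origin (TCP) lies midway between the tips of the shut fingers; the grasp point (between the pads) lies 19 mm behind it (bot.grasp_offset is the distance from the TCP to the grasp point, in m); z points along the fingers, y is the direction in which the jaws open and shut (so a half turn about z gives the same grasp; the last joint's range is limited). The gripper opens to 85 mm and grips with 20 to 120 N. Pads are 22 mm wide; open, the fingers measure 114 mm over their backs; the gripper's body (76 mm by 85 mm) begins 54 mm behind the grasp point. The pads swing forward as they close: fully open they stand 13 mm farther back than shut.
Start: joints at [1.269, 0.536, -0.004, 1.538, 0.003, 1.067, -0.071], TCP at [0.152, -0.632, 0.231] pointing down, gripper open.
Joint ranges: [-2.7, 2.7], [-0.37, 2.16], [-1.27, 1.26], [0.24, 2.4], [-1.31, 4.45], [0.19, 1.91], [-2.76, 2.76]. Speed limits (rad/s): [2.39, 2.39, 3.14, 3.14, 3.14, 3.14, 3.14].

### API

Orientations are given as a unit quaternion [x, y, z, w].
In Python, from cell import bot gives the robot as it stands.
- The arm moves only by the tool play_rows, never from a script. Its argument "increments" is a list of rows, each an object with "delta_pos": the shift along the tool's x, y, z in mm, a list of three; "rot": the turn, a rotation vector about the tool's x, y, z in rad, a list of three. A call has 1 to 12 rows; each row is the pose to reach, as a shift and turn from the pose measured when the call began, along the tool's axes at that moment; what a row does not reach only later rows make up. A row lasts 1/12 s, in which the tool goes at most 41.7 mm and 7.16 degrees, less where a joint would pass 70% of its speed; a pose out of reach is approached as far as the arm can. A call with a gripper value outside its range is refused whole. "jaw" is the finger opening in mm, from 0 to 85.4, set as the call begins (left out, the last holds). The fingers move at their own pace and stop on an object; the grip force is fixed at half the most. Time passes only in rows, so rows that repeat a pose let the fingers close. It gives the time, the measured TCP pose, the force and the opening at its end, in the units of the state.
- bot.get_obs(): the state, without advancing time (a new reading comes with each control period).
- bot.read_camera(name): name is "scene" or "top" or "wrist"; returns a dict with "pixels" (420x560x3 uint8, red, green, blue), "vfov" (degrees; the focal length in pixels is half the picture's height over the tangent of half this angle, whatever the lens; pixels are square), "cx", "cy" (the principal point, pixels), "k1" (the pictures are not rectified: a ray, as slopes to the right and down, at radius r is drawn at 1 + k1 r^2 times it, then the intrinsics apply), "xyz" and "orientation" of the camera in the world; the wrist camera has in their place "mount" (4x4, takes a point from camera to tool coordinates, whose origin is the TCP and whose axes are the flange's). Camera axes: x right, y up, looking along -z (the intrinsics and any distortion apply to the point x, -y, -z); pixel columns grow to the right and rows downward; lengths in m; the calibration is good to about 2 mm. A picture is of the moment at which its call begins: read the wrist's pose just before it. There is no depth.
- bot.sign_off(): hands the job in, once; it reports no verdict.
The state is a dict: "clock": time; "joints": joint angles; "qvel": joint speeds; "tau": joint torques, N m; "ee_pos": TCP position; "tcp_rot": TCP orientation; "force": force on the tool from outside, world axes, zero at the start; "moment": the same for the moment, N m; "gripper_width": finger opening in m.
Only numpy, scipy, OpenCV 4.12 (cv2) and the standard library are available. Lean on these libraries where they do the work, as an engineer would, in place of code of your own. Each camera call takes 0.05 s, during which the arm holds its last target.

## Working session

There is one attempt and no reset: what is moved stays moved. The work goes in short steps, Python scripts to look and compute and a tool call to move; the robot and the scene stay as the last step left them, time stands still between calls to the robot, and variables do not carry over. Pictures are saved under pics/ and viewed, and the job is handed in when it is done.

Besides the shell and the picture viewer there is one more tool, called after "Call:" in YAML: its name, and indented under it one key for each argument. play_rows: Moves the arm, as the interface text tells. Its arguments: {"type":"object","properties":{"increments":{"type":"array"},"jaw":{"type":"number"}},"required":["increments"]}

```bash
ls; mkdir -p pics
python3 - <<'E'
from cell import bot
import cv2
print(bot.get_obs(), bot.grasp_offset)
for n in ("scene","top","wrist"):
    c=bot.read_camera(n)
    cv2.imwrite(f"pics/{n}0.png",c["pixels"][:,:,::-1])
    print(n,{k:v for k,v in c.items() if k!="pixels"})
E
```

```text
pics
{'clock': 0.0, 'joints': array([ 1.26881763,  0.53715745, -0.00443217,  1.53887475,  0.00261087,
        1.06729849, -0.07119594]), 'qvel': array([ 2.95774654e-04,  1.05148529e-03, -2.30458578e-04, -1.25153078e-03,
        8.68397189e-05,  3.86643697e-04, -1.34589769e-03]), 'tau': array([-3.41500584e-05, -5.83405602e+01,  1.04836844e+00, -2.59099030e+01,
        1.22488104e-02,  9.61483573e-03, -1.59554776e-05]), 'ee_pos': array([ 0.15166743, -0.63140732,  0.23041817]), 'tcp_rot': array([ 9.93054269e-01,  1.17654018e-01, -1.71065395e-04, -8.49129962e-04]), 'force': array([-0.90248819,  0.77423088,  0.23711652]), 'moment': array([ 0.05073457, -0.00065184,  0.0212944 ]), 'gripper_width': 0.0854902344071994} 0.0187
scene {'vfov': 49.207402964722505, 'cx': 284.37517000222766, 'cy': 211.08334989032184, 'k1': -0.11508869066771653, 'xyz': array([0.157944  , 0.57577007, 0.77366318]), 'orientation': array([-0.11785602,  0.37614265,  0.88020242, -0.26433004])}
top {'vfov': 55.74491164108353, 'cx': 284.52300006092173, 'cy': 206.93287895858722, 'k1': 0.014376641277249485, 'xyz': array([ 0.47289309, -0.01516461,  1.00007086]), 'orientation': array([ 0.03843628, -0.02617019, -0.70062051,  0.71201733])}
wrist {'vfov': 60.27050382852126, 'cx': 274.47031486253434, 'cy': 204.11062205124233, 'k1': -0.06310553387792966, 'mount': array([[-4.37527210e-04,  9.62506246e-01,  2.71259165e-01,
         6.79191731e-02],
       [ 9.99999762e-01,  2.76569570e-04,  6.31599552e-04,
        -6.34938291e-04],
       [ 5.32896483e-04,  2.71259377e-01, -9.62506138e-01,
        -1.42730989e-01],
       [ 0.00000000e+00,  0.00000000e+00,  0.00000000e+00,
         1.00000000e+00]])}
```

View pics/scene0.png

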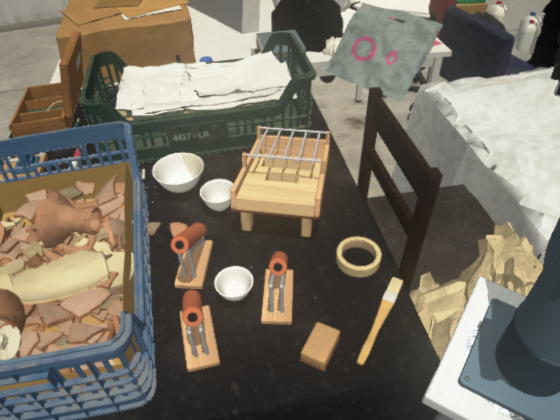

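View pics/top0.png

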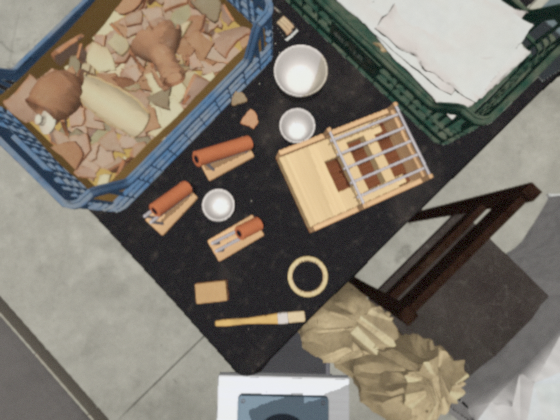

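View pics/wrist0.png

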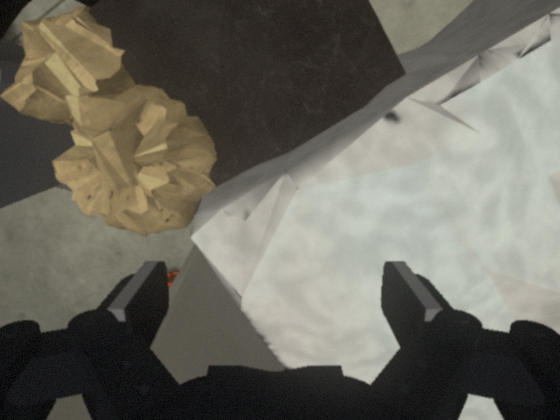

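```bash
cat > h.py <<'E'
import numpy as np, cv2
from scipy.spatial.transform import Rotation as R
def K(c):
    f=210/np.tan(np.radians(c["vfov"]/2)); return np.array([[f,0,c["cx"]],[0,f,c["cy"]],[0,0,1.]])
def D(c): return np.array([c["k1"],0,0,0,0.])
def pose(c,obs=None):
    if "xyz" in c: return np.array(c["xyz"]),R.from_quat(c["orientation"]).as_matrix()
    Rt=R.from_quat(obs["tcp_rot"]).as_matrix(); M=c["mount"]
    return obs["ee_pos"]+Rt@M[:3,3],Rt@M[:3,:3]
def ray(c,uv,obs=None):
    p,Rm=pose(c,obs)
    q=cv2.undistortPoints(np.array(uv,float).reshape(-1,1,2),K(c),D(c))[:,0]
    d=np.c_[q[:,0],-q[:,1],-np.ones(len(q))]
    return p,d@Rm.T
def onz(c,uv,z,obs=None):
    p,d=ray(c,uv,obs); z=np.broadcast_to(z,len(d))
    return p+d*((z-p[2])/d[:,2])[:,None]
def proj(c,P,obs=None):
    p,Rm=pose(c,obs); q=(np.atleast_2d(P)-p)@Rm
    q=q*[1,-1,-1]
    return cv2.projectPoints(q,np.zeros(3),np.zeros(3),K(c),D(c))[0][:,0]
E
python3 - <<'E'
import cv2
a=cv2.imread("pics/top0.png")
cv2.imwrite("pics/topA.png",cv2.resize(a[120:260,130:280],None,fx=5,fy=4.28*5/4.28,interpolation=cv2.INTER_CUBIC)[:600])
cv2.imwrite("pics/topB.png",cv2.resize(a[95:235,270:440],None,fx=4.2,fy=4.2,interpolation=cv2.INTER_CUBIC))
a=cv2.imread("pics/scene0.png")
cv2.imwrite("pics/sceneB.png",cv2.resize(a[110:250,215:345],None,fx=4.2,fy=4.2,interpolation=cv2.INTER_CUBIC))
E
```

```text
(no output)
```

View pics/topA.png

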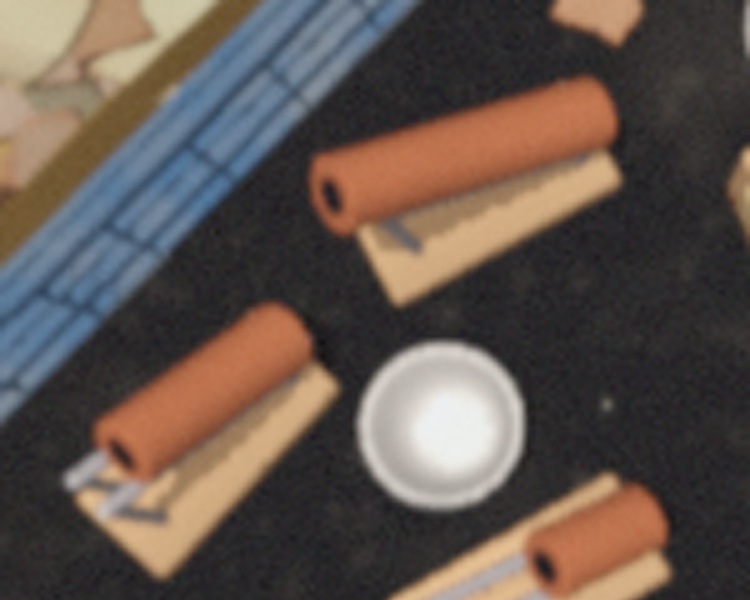

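View pics/topB.png

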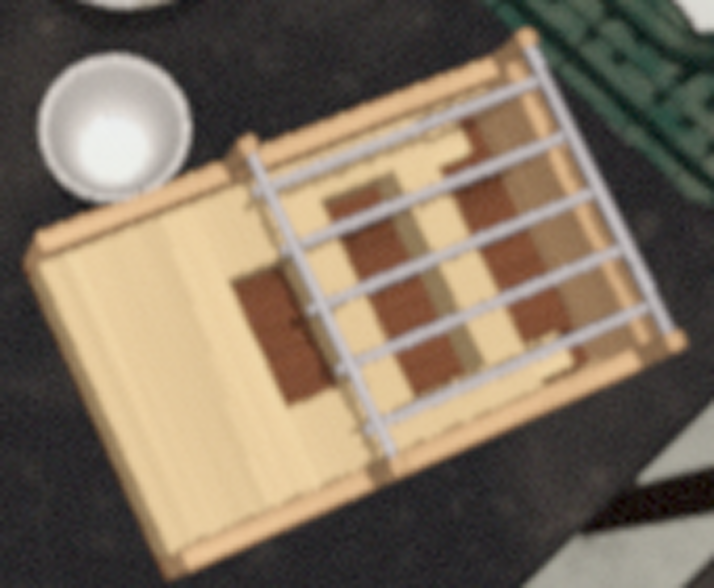

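View pics/sceneB.png

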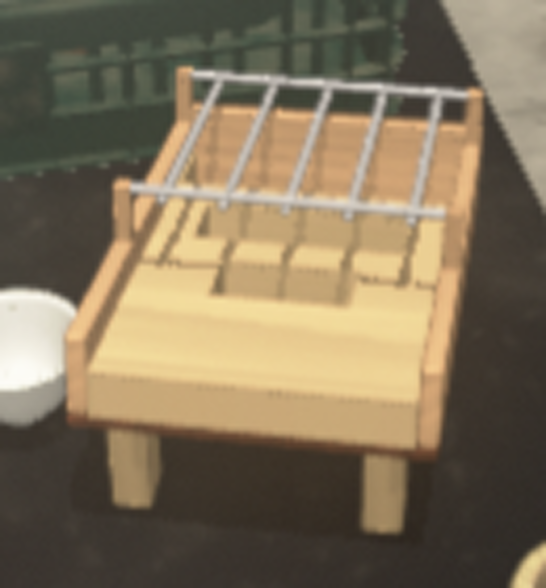

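```bash
cat > meas.py <<'E'
from cell import bot
from h import *
from scipy.optimize import least_squares
ct=bot.read_camera("top"); cs=bot.read_camera("scene")
A=np.radians(12)
def fl(s,y,h=0): return np.array([-.142+s*np.cos(A)+h*np.sin(A), y, .103-s*np.sin(A)+h*np.cos(A)])
tb=lambda u,v:((u+.5)/4.2-.5+270,(v+.5)/4.2-.5+95)
sb=lambda u,v:((u+.5)/4.2-.5+215,(v+.5)/4.2-.5+110)
obs=[(ct,tb(232,285),fl(.095,.04)),(ct,tb(290,405),fl(.095,-.04)),(ct,tb(325,203),fl(.166,.0625)),
 (ct,tb(38,262),fl(0,.087)),(ct,tb(172,553),fl(0,-.087)),
 (cs,sb(213,295),fl(.095,.04)),(cs,sb(348,303),fl(.095,-.04)),(cs,sb(90,372),fl(0,.087)),(cs,sb(420,400),fl(0,-.087))]
def G(p,P):
    c,s=np.cos(p[2]),np.sin(p[2]); return np.array([p[0]+c*P[0]-s*P[1],p[1]+s*P[0]+c*P[1],P[2]])
def res(p,o=obs): return np.concatenate([proj(c,G(p,P))[0]-uv for c,uv,P in o])
r=least_squares(res,[.5,-.15,-1.2],loss="soft_l1")
print("grader",r.x,np.degrees(r.x[2])); print(r.fun.reshape(-1,2).round(1))
for o in (obs[:5],obs[5:]): print(least_squares(res,r.x,args=(o,)).x)
S=np.sin(np.radians(35));C=np.cos(np.radians(35))
for name,L,zc,seed in (("long",.15,.084,{0:(223,150),1:None}),("mid",.105,.071,{0:(170,198)}),("short",.06,.058,{0:(250,228)})):
    p0=None
    for c,cn in ((ct,"top"),(cs,"scene")):
        hsv=cv2.cvtColor(c["pixels"],cv2.COLOR_RGB2HSV)
        m=cv2.inRange(hsv,(3,110,50),(12,255,255))
        uv=np.array(seed[0]) if p0 is None else proj(c,p0)[0]
        n,lab,st,cen=cv2.connectedComponentsWithStats(m)
        ok=[i for i in range(1,n) if st[i,4]>150]
        i=min(ok,key=lambda i:np.hypot(*(cen[i]-uv)))
        cnt=max(cv2.findContours((lab==i).astype(np.uint8),cv2.RETR_EXTERNAL,cv2.CHAIN_APPROX_NONE)[0],key=len)
        hull=cv2.convexHull(cnt); hm=np.zeros(m.shape,np.uint8); cv2.fillConvexPoly(hm,hull,1)
        ys,xs=np.nonzero(hm); pts=np.c_[xs,ys].astype(float); mu=pts.mean(0)
        w,V=np.linalg.eigh(np.cov((pts-mu).T)); ax=V[:,1]
        # plane through the camera containing axis
        pos,d=ray(c,[mu-15*ax,mu+15*ax,mu]); nrm=np.cross(d[0],d[1])
        P=onz(c,[mu],zc)[0]
        sol=[]
        for psi in np.linspace(-np.pi,np.pi,3601):
            sol.append(nrm@[C*np.cos(psi),C*np.sin(psi),S])
        sol=np.array(sol); z=np.nonzero(np.sign(sol[1:])!=np.sign(sol[:-1]))[0]
        print(name,cn,"area",hm.sum(),"mu",mu.round(1),"P",P.round(4),"psi",(-180+z*.1).round(1))
        if p0 is None: p0=P
E
python3 meas.py
```

```text
grader [ 0.64900019 -0.15134741 -1.13610447] -65.09399120794286
[[-0.5 -0.8]
 [ 0.   1.6]
 [-0.5 -0.3]
 [ 1.   0.8]
 [ 0.3  0.8]
 [-0.9 -0.6]
 [ 0.6  0.6]
 [-0.7 -1. ]
 [-0.4 -0. ]]
[ 0.64954467 -0.15121506 -1.14181269]
[ 0.64925298 -0.15050606 -1.12057819]
long top area 1070 mu [221.8 150.2] P [0.6886 0.1514 0.084 ] psi [-82.7 120. ]
long scene area 770 mu [186.3 236.6] P [0.6927 0.1509 0.084 ] psi [-132.4  119.6]
mid top area 775 mu [170.6 197.7] P [0.5756 0.2714 0.071 ] psi [-64.3 137.7]
mid scene area 682 mu [191.8 307.9] P [0.5716 0.2722 0.071 ] psi [-52.2 138.5]
short top area 439 mu [249.  227.5] P [0.5088 0.0854 0.058 ] psi [-65.6 121.1]
short scene area 401 mu [278. 263.] P [0.506 0.087 0.058] psi [-71.6 121. ]
```

Run:
```python
import cv2
a=cv2.imread("pics/top0.png")
cv2.imwrite("pics/topC.png",cv2.resize(a[0:230,60:300],None,fx=2.6,fy=2.6,interpolation=cv2.INTER_CUBIC))
a=cv2.imread("pics/scene0.png")
cv2.imwrite("pics/sceneC.png",cv2.resize(a[110:400,80:260],None,fx=2.05,fy=2.05,interpolation=cv2.INTER_CUBIC))
```

```text
(no output)
```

View pics/topC.png

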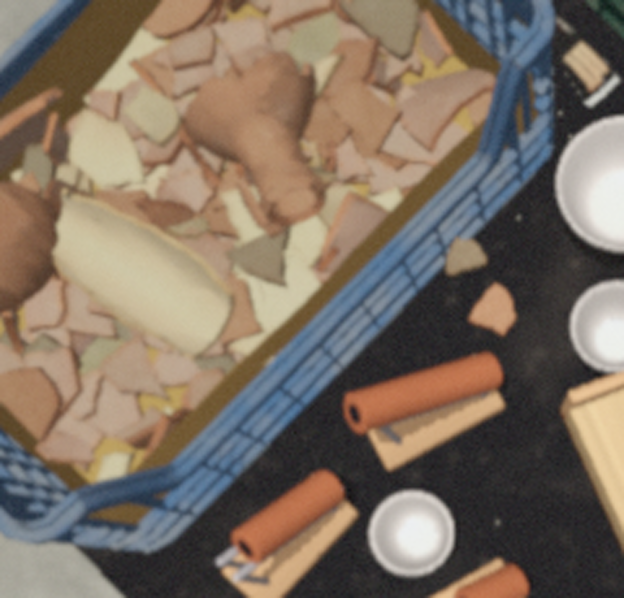

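View pics/sceneC.png

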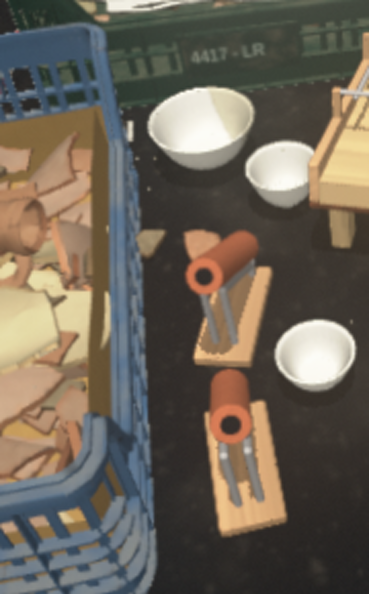

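```bash
cat >> h.py <<'E'
def tri(ca,ua,cb,ub):
    p,d=ray(ca,[ua]);q,e=ray(cb,[ub]);d=d[0]/np.linalg.norm(d[0]);e=e[0]/np.linalg.norm(e[0])
    t=np.linalg.lstsq(np.c_[d,-e],q-p,rcond=None)[0]
    a=p+t[0]*d;b=q+t[1]*e
    return (a+b)/2,np.linalg.norm(a-b)
E
python3 - <<'E'
from cell import bot
from h import *
ct=bot.read_camera("top"); cs=bot.read_camera("scene")
T=lambda u,v:(60+u/2.6,v/2.6); Sc=lambda u,v:(80+u/2.05,110+v/2.05)
print(tri(ct,T(180,468),cs,Sc(93,425)))
print(tri(ct,T(495,65),cs,Sc(97,28)))
for z in (0,.1,.15):
  P=onz(ct,[T(160,550),T(550,150)],z); d=P[1]-P[0]; d/=np.linalg.norm(d); n=np.array([-d[1],d[0],0])
  print(z,P[:,:2].round(3),np.degrees(np.arctan2(d[1],d[0])), {k:round(float((np.array(q)-P[0])@n),3) for k,q in dict(long=(.69,.151,z),longup=(.69-.061*.5,.151+.061*.87,z),mid=(.5735,.272,z),midup=(.5735-.043*.74,.272+.043*.67,z)).items()})
E
```

```text
(array([0.61978428, 0.36370297, 0.11013769]), np.float64(0.02349634680070653))
(array([0.90476343, 0.07265984, 0.24449469]), np.float64(6.329672771683074e-05))
0 [[0.546 0.416]
 [0.956 0.044]] -42.316744015764584 {'long': -0.1, 'longup': -0.081, 'mid': -0.089, 'midup': -0.089}
0.1 [[0.539 0.373]
 [0.908 0.038]] -42.31674401576458 {'long': -0.063, 'longup': -0.044, 'mid': -0.052, 'midup': -0.052}
0.15 [[0.535 0.352]
 [0.883 0.035]] -42.316744015764584 {'long': -0.044, 'longup': -0.026, 'mid': -0.033, 'midup': -0.033}
```

```bash
python3 - <<'E'
from cell import bot
from h import *
ct=bot.read_camera("top"); cs=bot.read_camera("scene")
print(tri(ct,(532,191),cs,(375,93)))
print(tri(ct,(408,312),cs,(434,173)))
print(tri(ct,(297,62),cs,(178,170)))
# tool-camera visible points: taperoll etc
print(onz(ct,[(297,125),(300,70),(218,205),(308,277),(350,350),(270,40)],.03))
print(bot.get_obs()['clock'])
E
python3 - <<'E'
import cv2
a=cv2.imread("pics/scene0.png")
cv2.imwrite("pics/sceneD.png",cv2.resize(a[70:420,300:560],None,fx=1.7,fy=1.7,interpolation=cv2.INTER_CUBIC))
a=cv2.imread("pics/top0.png")
cv2.imwrite("pics/topD.png",cv2.resize(a[120:420,220:560],None,fx=2,fy=2,interpolation=cv2.INTER_CUBIC))
E
```

```text
(array([ 0.5965511 , -0.54157453,  0.12220452]), np.float64(0.0002791051523984548))
(array([ 0.32747301, -0.26829902,  0.13072578]), np.float64(0.009022890678039946))
(array([ 0.90934005, -0.02887925,  0.0510772 ]), np.float64(0.023967284825001434))
[[ 0.76765876 -0.0252618   0.03      ]
 [ 0.90979727 -0.03081413  0.03      ]
 [ 0.56393435  0.16620408  0.03      ]
 [ 0.39292931 -0.05703492  0.03      ]
 [ 0.2245247  -0.1580683   0.03      ]
 [ 0.98800639  0.04663832  0.03      ]]
0.45
```

View pics/sceneD.png

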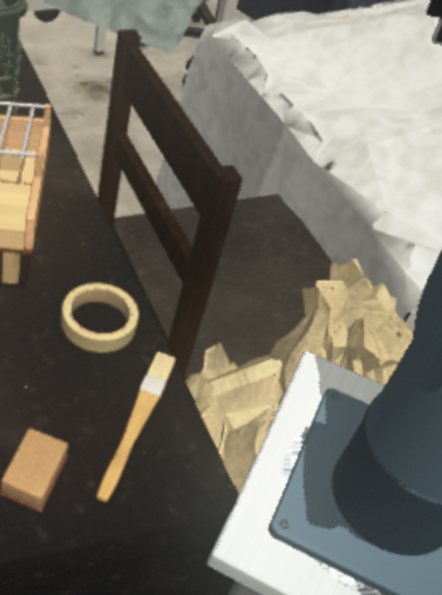

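View pics/topD.png

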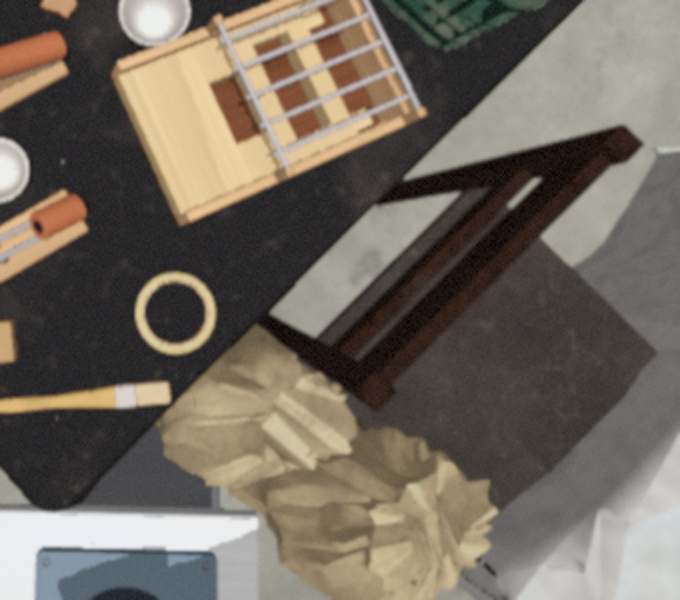

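```bash
cat >> h.py <<'E'
def Rprop(psi,tilt=35):
    p=np.radians(psi);t=np.radians(tilt)
    x=np.array([np.cos(t)*np.cos(p),np.cos(t)*np.sin(p),np.sin(t)])
    z=np.array([np.sin(t)*np.cos(p),np.sin(t)*np.sin(p),-np.cos(t)])
    return np.c_[x,np.cross(z,x),z]
def delta(obs,pos,Rm):
    R0=R.from_quat(obs["tcp_rot"]).as_matrix()
    d=R0.T@(np.array(pos)-obs["ee_pos"])*1000
    rv=R.from_matrix(R0.T@Rm).as_rotvec()
    print("d",d.round(1).tolist(),"rot",rv.round(3).tolist(),"rows t/r",round(np.linalg.norm(d)/41.7,1),round(np.linalg.norm(rv)/.125,1))
    return d,rv
PG=(.649,-.151,-65.1)
def Ggl(P):
    y=np.radians(PG[2]);c,s=np.cos(y),np.sin(y); return np.array([PG[0]+c*P[0]-s*P[1],PG[1]+s*P[0]+c*P[1],P[2]])
E
python3 - <<'E'
from cell import bot
from h import *
o=bot.get_obs()
Rm=Rprop(120); c=np.array([.69,.151,.084])
delta(o,c-Rm[:,2]*.12+[0,0,.08],Rm)
E
```

```text
d [725.7, -569.5, -31.0] rot [0.565, 0.422, -1.793] rows t/r 22.1 15.4
```

Call:
play_rows:
  increments:
    - {"delta_pos":[20,-15,-30],"rot":[0.03,0.02,-0.1]}
    - {"delta_pos":[50,-35,-60],"rot":[0.06,0.04,-0.2]}
    - {"delta_pos":[80,-65,-75],"rot":[0.09,0.06,-0.3]}
    - {"delta_pos":[112,-90,-85],"rot":[0.12,0.08,-0.4]}
    - {"delta_pos":[144,-115,-90],"rot":[0.15,0.1,-0.5]}
    - {"delta_pos":[176,-140,-90],"rot":[0.18,0.12,-0.6]}
    - {"delta_pos":[208,-165,-90],"rot":[0.21,0.14,-0.7]}
    - {"delta_pos":[240,-190,-90],"rot":[0.24,0.16,-0.8]}
    - {"delta_pos":[272,-215,-90],"rot":[0.27,0.18,-0.9]}
    - {"delta_pos":[304,-240,-90],"rot":[0.3,0.2,-1.0]}
    - {"delta_pos":[336,-265,-90],"rot":[0.33,0.22,-1.1]}
    - {"delta_pos":[368,-290,-90],"rot":[0.36,0.24,-1.2]}
  jaw: 70

```text
clock: 1.45
ee_pos: [0.4427, -0.2628, 0.3215]
tcp_rot: [0.731, 0.652, 0.092, -0.18]
force: [1.1, -0.7, 0.0]
gripper_width: 0.07
```

Run:
```python
from cell import bot
from h import *
o=bot.get_obs();print(o['clock'],o['joints'].round(2),o['ee_pos'])
Rm=Rprop(120); c=np.array([.69,.151,.084])
delta(o,c-Rm[:,2]*.12+[0,0,.08],Rm)
```

```text
1.45 [ 0.94  0.46 -0.45  1.54 -0.1   1.47  0.41] [ 0.44265747 -0.26275347  0.32154119]
d [341.2, 256.5, 161.5] rot [0.167, 0.177, -0.602] rows t/r 10.9 5.2
```

Call:
play_rows:
  increments:
    - {"delta_pos":[35,26,8],"rot":[0.02,0.02,-0.06]}
    - {"delta_pos":[66,50,20],"rot":[0.04,0.04,-0.12]}
    - {"delta_pos":[97,73,35],"rot":[0.06,0.06,-0.2]}
    - {"delta_pos":[128,96,50],"rot":[0.08,0.08,-0.28]}
    - {"delta_pos":[159,120,66],"rot":[0.1,0.1,-0.36]}
    - {"delta_pos":[190,143,82],"rot":[0.12,0.12,-0.44]}
    - {"delta_pos":[221,166,98],"rot":[0.14,0.14,-0.5]}
    - {"delta_pos":[252,190,114],"rot":[0.15,0.15,-0.56]}
    - {"delta_pos":[283,213,130],"rot":[0.16,0.17,-0.6]}
    - {"delta_pos":[314,236,147],"rot":[0.167,0.177,-0.602]}
    - {"delta_pos":[341,256,161],"rot":[0.167,0.177,-0.602]}
    - {"delta_pos":[341,256,161],"rot":[0.167,0.177,-0.602]}

```text
clock: 2.45
ee_pos: [0.7238, 0.1015, 0.2601]
tcp_rot: [0.472, 0.827, 0.151, -0.264]
force: [-1.1, 1.9, -0.4]
gripper_width: 0.0697
```

```bash
cat > look.py <<'E'
import sys
from cell import bot
from h import *
n=sys.argv[1]
o=bot.get_obs();c=bot.read_camera("wrist")
print(o['clock'],o['joints'].round(2),o['ee_pos'].round(4),o['gripper_width'])
cv2.imwrite(f"pics/{n}.png",c["pixels"][:,:,::-1])
import pickle; pickle.dump((o,c),open(f"/tmp/{n}.pkl","wb"))
E
python3 look.py w1
```

```text
2.45 [ 0.29  0.97 -0.63  0.93 -0.06  1.59  0.37] [0.7238 0.1015 0.2601] 0.06971317988050381
```

View pics/w1.png

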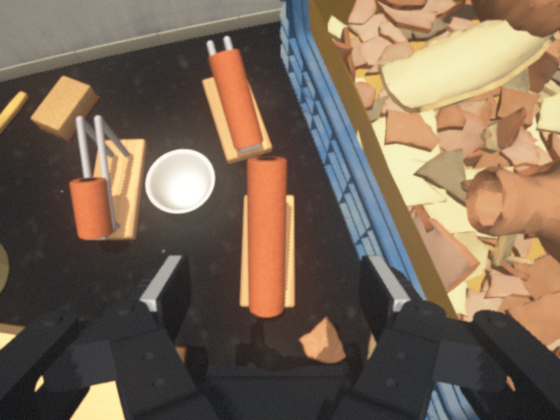

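```bash
cat > wm.py <<'E'
import sys,pickle
from h import *
n,name=sys.argv[1:3]
o,c=pickle.load(open(f"/tmp/{n}.pkl","rb"))
EST=dict(long=(.69,.151,.084,.15,120),mid=(.5735,.272,.071,.105,138),short=(.507,.086,.058,.06,121))
S=np.sin(np.radians(35));C=np.cos(np.radians(35))
def run(name):
    x,y,zc,L,ps=EST[name]; uv=proj(c,[x,y,zc],o)[0]
    hsv=cv2.cvtColor(c["pixels"],cv2.COLOR_RGB2HSV)
    m=cv2.inRange(hsv,(3,150,50),(12,255,255))
    k,lab,st,cen=cv2.connectedComponentsWithStats(m)
    i=min([i for i in range(1,k) if st[i,4]>300],key=lambda i:np.hypot(*(cen[i]-uv)))
    cnt=max(cv2.findContours((lab==i).astype(np.uint8),cv2.RETR_EXTERNAL,cv2.CHAIN_APPROX_NONE)[0],key=len)
    hm=np.zeros(m.shape,np.uint8); cv2.fillConvexPoly(hm,cv2.convexHull(cnt),1)
    ys,xs=np.nonzero(hm); pts=np.c_[xs,ys].astype(float); mu=pts.mean(0)
    w,V=np.linalg.eigh(np.cov((pts-mu).T)); ax=V[:,1]
    t=(pts-mu)@ax
    e=np.array([mu+ax*t.min(),mu+ax*t.max()])
    pos,d=ray(c,[mu-20*ax,mu+20*ax],o); nrm=np.cross(d[0],d[1])
    P=onz(c,[mu],zc,o)[0]
    f=np.array([nrm@[C*np.cos(p),C*np.sin(p),S] for p in np.radians(np.arange(ps-25,ps+25,.1))])
    psi=ps-25+.1*np.nonzero(np.sign(f[1:])!=np.sign(f[:-1]))[0]
    # end points: intersect with axis plane (vertical plane normal to axis-silhouette) 
    b=np.array([-np.sin(np.radians(ps)),np.cos(np.radians(ps)),0]); 
    dv=np.array([C*np.cos(np.radians(ps)),C*np.sin(np.radians(ps)),S])
    up=np.cross(dv,b); 
    # plane containing axis, normal = up (points up or down)
    p,dd=ray(c,e,o); q=[p+v*((P-p)@up/(v@up)) for v in dd]
    print(name,"exp",uv.round(0),"mu",mu.round(1),"P",P.round(4),"psi",psi.round(1),"ends len",np.linalg.norm(q[0]-q[1]).round(4),"mid",((q[0]+q[1])/2).round(4))
for k in (EST if name=="all" else [name]): run(k)
E
python3 wm.py w1 all
python3 - <<'E'
from cell import bot
from h import *
o=bot.get_obs()
Rm=Rprop(120); c=np.array([.69,.151,.084])
print((Rm.T@(o['ee_pos']-c)).round(4), R.from_matrix(Rm.T@R.from_quat(o['tcp_rot']).as_matrix()).as_rotvec())
E
```

```text
long exp [271. 237.] mu [266.4 234.2] P [0.6848 0.1515 0.084 ] psi [119.9] ends len 0.163 mid [0.6881 0.1457 0.0793]
mid exp [237. 100.] mu [235.6  97.4] P [0.5698 0.2745 0.071 ] psi [138.6] ends len 0.1091 mid [0.5712 0.2732 0.0697]
short exp [ 92. 209.] mu [ 90.3 207.6] P [0.5042 0.0864 0.058 ] psi [123.2] ends len 0.0671 mid [0.5044 0.0859 0.0576]
[ 0.0498  0.0021 -0.1809] [ 0.00498527  0.00451433 -0.00588707]
```

Run:
```python
from cell import bot
from h import *
o=bot.get_obs()
Rm=Rprop(120); c=np.array([.686,.151,.084])
delta(o,c-Rm[:,2]*.06,Rm)
```

```text
d [-48.7, -5.3, 121.9] rot [-0.005, -0.005, 0.006] rows t/r 3.1 0.1
```

Call:
play_rows:
  increments:
    - {"delta_pos":[-16,-2,40],"rot":[-0.005,-0.005,0.006]}
    - {"delta_pos":[-32,-4,75],"rot":[-0.005,-0.005,0.006]}
    - {"delta_pos":[-45,-5.3,105],"rot":[-0.005,-0.005,0.006]}
    - {"delta_pos":[-48.7,-5.3,122],"rot":[-0.005,-0.005,0.006]}
    - {"delta_pos":[-48.7,-5.3,122],"rot":[-0.005,-0.005,0.006]}
    - {"delta_pos":[-48.7,-5.3,122],"rot":[-0.005,-0.005,0.006]}

```text
clock: 3.0
ee_pos: [0.703, 0.1205, 0.133]
tcp_rot: [0.477, 0.826, 0.15, -0.261]
force: [0.6, 0.4, 0.6]
gripper_width: 0.07
```

```bash
python3 look.py w2; python3 wm.py w2 long
python3 - <<'E'
from cell import bot
from h import *
o=bot.get_obs()
Rm=Rprop(120)
for c in ([.686,.151,.084],[.688,.151,.084]):
  print((Rm.T@(o['ee_pos']-np.array(c))).round(4), R.from_matrix(Rm.T@R.from_quat(o['tcp_rot']).as_matrix()).as_rotvec())
E
```

```text
3.0 [ 0.3   1.05 -0.61  1.11 -0.03  1.35  0.42] [0.703  0.1205 0.133 ] 0.07002702824525815
long exp [282. 227.] mu [261.  168.4] P [0.6598 0.1774 0.084 ] psi [128.6] ends len 0.2373 mid [0.6693 0.1654 0.0734]
[-0.0002  0.0006 -0.0619] [-0.00221667 -0.00145051  0.00015171]
[ 0.0007 -0.0012 -0.0613] [-0.00221667 -0.00145051  0.00015171]
```

View pics/w2.png

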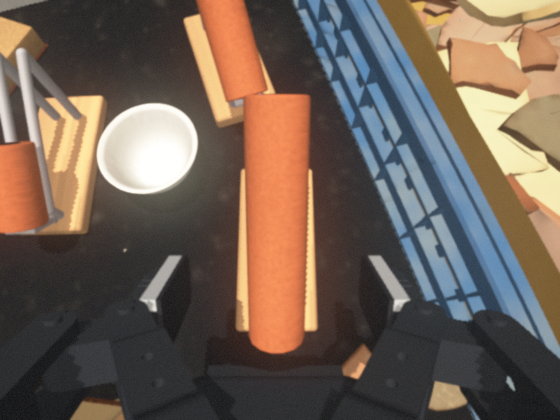

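Run:
```python
import pickle
from h import *
o,cam=pickle.load(open("/tmp/w2.pkl","rb"))
Rm=Rprop(120); c=np.array([.687,.151,.084])
for s in (.075,-.075):
  for n in (.018,0,-.018): print(s,n,proj(cam,c+Rm@[s,0,-n],o)[0].round(1))
delta(o,c+Rm[:,2]*.014,Rm)
```

```text
0.075 0.018 [278.3  91.2]
0.075 0 [278.   92.3]
0.075 -0.018 [277.7  93.1]
-0.075 0.018 [277.9 351.7]
-0.075 0 [277.7 333.6]
-0.075 -0.018 [277.5 317.9]
d [0.1, 1.4, 73.8] rot [-0.001, 0.0, -0.001] rows t/r 1.8 0.0
```

Call:
play_rows:
  increments:
    - {"delta_pos":[0,1.4,30],"rot":[0,0,0]}
    - {"delta_pos":[0,1.4,55],"rot":[0,0,0]}
    - {"delta_pos":[0,1.4,70],"rot":[0,0,0]}
    - {"delta_pos":[0,1.4,74],"rot":[0,0,0]}
    - {"delta_pos":[0,1.4,74],"rot":[0,0,0]}
    - {"delta_pos":[0,1.4,74],"rot":[0,0,0]}

```text
clock: 3.55
ee_pos: [0.6865, 0.1569, 0.076]
tcp_rot: [0.478, 0.826, 0.152, -0.258]
force: [0.5, -0.8, -0.2]
gripper_width: 0.0697
```

Call:
play_rows:
  increments:
    - {"delta_pos":[0,0,0],"rot":[0,0,0]}
    - {"delta_pos":[0,0,0],"rot":[0,0,0]}
    - {"delta_pos":[0,0,0],"rot":[0,0,0]}
    - {"delta_pos":[0,0,0],"rot":[0,0,0]}
    - {"delta_pos":[0,0,0],"rot":[0,0,0]}
    - {"delta_pos":[0,0,0],"rot":[0,0,0]}
    - {"delta_pos":[0,0,0],"rot":[0,0,0]}
    - {"delta_pos":[0,0,0],"rot":[0,0,0]}
  jaw: 20

```text
clock: 4.22
ee_pos: [0.6851, 0.1539, 0.0776]
tcp_rot: [0.478, 0.826, 0.15, -0.259]
force: [-8.7, -9.7, 11.4]
gripper_width: 0.0341
```

```bash
python3 look.py w3
python3 - <<'E'
from cell import bot
from h import *
o=bot.get_obs()
Rm=Rprop(120)
print(o['force'],(Rm.T@(o['ee_pos']-np.array([.687,.151,.084]))).round(4))
E
```

```text
4.2167 [ 0.27  1.08 -0.61  1.19 -0.02  1.22  0.41] [0.6851 0.1539 0.0776] 0.03405679742615547
[-8.19066189 -9.68585577 11.87567886] [-0.0008 -0.0002  0.0073]
```

View pics/w3.png

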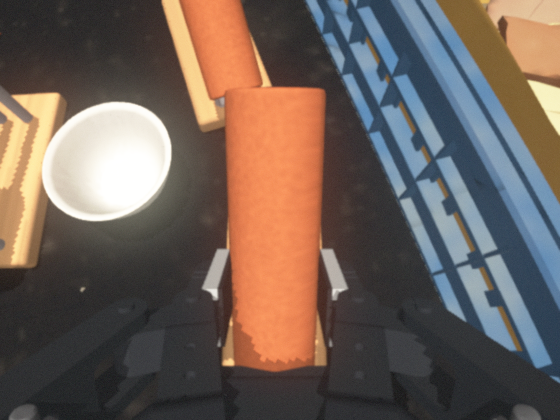

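Call:
play_rows:
  increments:
    - {"delta_pos":[0,0,0],"rot":[0,0,0]}
    - {"delta_pos":[0,0,0],"rot":[0,0,0]}
    - {"delta_pos":[0,0,0],"rot":[0,0,0]}
    - {"delta_pos":[0,0,0],"rot":[0,0,0]}
    - {"delta_pos":[0,0,6],"rot":[0,0,0]}
    - {"delta_pos":[0,0,12],"rot":[0,0,0]}
    - {"delta_pos":[0,0,12],"rot":[0,0,0]}
    - {"delta_pos":[0,0,12],"rot":[0,0,0]}
    - {"delta_pos":[0,0,12],"rot":[0,0,0]}
  jaw: 60

```text
clock: 5.02
ee_pos: [0.6815, 0.16, 0.0675]
tcp_rot: [0.478, 0.826, 0.15, -0.259]
force: [0.0, -0.7, 0.0]
gripper_width: 0.06
```

```bash
python3 - <<'E'
from cell import bot
from h import *
o=bot.get_obs()
Rm=Rprop(120)
print(o['force'],o['gripper_width'],(Rm.T@(o['ee_pos']-np.array([.687,.151,.084]))).round(4))
E
python3 look.py w4
python3 - <<'E'
from cell import bot
import cv2
c=bot.read_camera("scene");cv2.imwrite("pics/s4.png",cv2.resize(c["pixels"][180:380,130:330,::-1],None,fx=3,fy=3))
E
```

```text
[ 0.00679068 -0.65327457  0.01862726] 0.060001356381169324 [-0.0008 -0.0002  0.0195]
5.0167 [ 0.26  1.09 -0.61  1.21 -0.02  1.2   0.41] [0.6815 0.16   0.0675] 0.060001356381169324
```

View pics/w4.png

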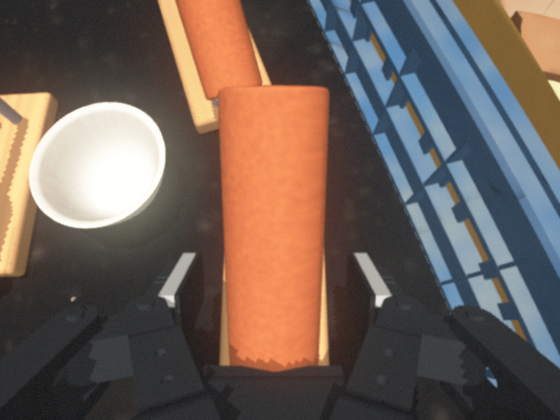

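View pics/s4.png

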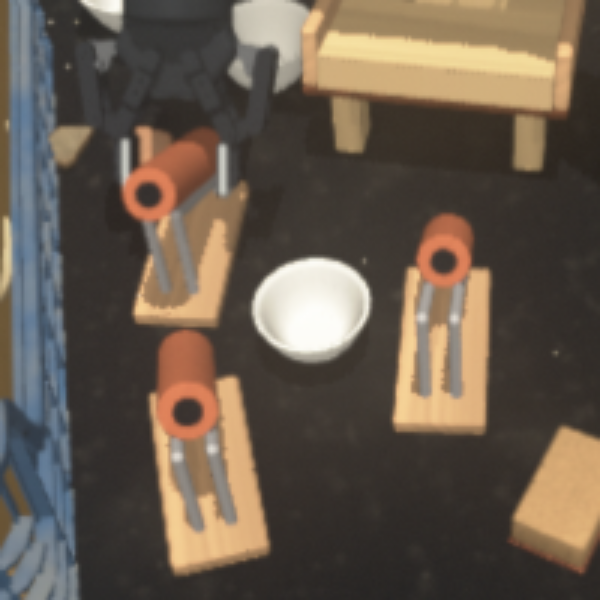

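Call:
play_rows:
  increments:
    - {"delta_pos":[0,0,-3.5],"rot":[0,0,0]}
    - {"delta_pos":[0,0,-3.5],"rot":[0,0,0]}
    - {"delta_pos":[0,0,-3.5],"rot":[0,0,0]}
    - {"delta_pos":[0,0,-3.5],"rot":[0,0,0]}
    - {"delta_pos":[0,0,-3.5],"rot":[0,0,0]}
    - {"delta_pos":[0,0,-3.5],"rot":[0,0,0]}
    - {"delta_pos":[0,0,-3.5],"rot":[0,0,0]}
    - {"delta_pos":[0,0,-3.5],"rot":[0,0,0]}
  jaw: 20

```text
clock: 5.78
ee_pos: [0.683, 0.1571, 0.0717]
tcp_rot: [0.478, 0.826, 0.149, -0.259]
force: [-2.3, -3.9, 5.0]
gripper_width: 0.0345
```

Run:
```python
from cell import bot
from h import *
o=bot.get_obs()
Rm=Rprop(120)
print(o['force'],o['gripper_width'],(Rm.T@(o['ee_pos']-np.array([.687,.151,.084]))).round(4))
```

```text
[-2.26387225 -3.8542142   4.98670507] 0.03446195176806203 [-0.0011 -0.0004  0.0142]
```

Call:
play_rows:
  increments:
    - {"delta_pos":[0,0,-15],"rot":[0,0,0]}
    - {"delta_pos":[0,0,-40],"rot":[0,0,0]}
    - {"delta_pos":[0,0,-75],"rot":[0,0,0]}
    - {"delta_pos":[20,0,-100],"rot":[0,0,0]}
    - {"delta_pos":[40,0,-120],"rot":[0,0,0]}
    - {"delta_pos":[40,0,-120],"rot":[0,0,0]}

```text
clock: 6.28
ee_pos: [0.7035, 0.1277, 0.2004]
tcp_rot: [0.477, 0.827, 0.153, -0.255]
force: [0.8, 1.1, -0.3]
gripper_width: 0.0341
```

```bash
python3 look.py w5
cat >> h.py <<'E'
def feed(h=0.0,off=.0142,tilt=12,s=.045,sgn=1):
    """TCP pose with prop axis across; prop centre at feed raised h along floor normal; tool x = sgn*grader y."""
    A=np.radians(12);yw=np.radians(PG[2])
    gx=np.array([np.cos(yw),np.sin(yw),0]);gy=np.array([-np.sin(yw),np.cos(yw),0])
    T=np.radians(tilt)
    z=-(np.sin(T)*gx+np.cos(T)*np.array([0,0,1]))
    x=sgn*gy
    Rm=np.c_[x,np.cross(z,x),z]
    loc=np.array([-.142+s*np.cos(A)+(.018+h)*np.sin(A),0,.103-s*np.sin(A)+(.018+h)*np.cos(A)])
    return Ggl(loc)+z*off,Rm
E
python3 - <<'E'
from cell import bot
from h import *
o=bot.get_obs()
for s in (1,-1):
  p,Rm=feed(.10,sgn=s); print(p); delta(o,p,Rm)
E
```

```text
6.2833 [ 0.29  0.97 -0.63  1.09 -0.06  1.41  0.38] [0.7035 0.1277 0.2004] 0.0341095116314871
[ 0.61683197 -0.08169991  0.19517569]
d [-114.3, -178.3, -77.9] rot [-0.337, -0.29, 1.631] rows t/r 5.4 13.5
[ 0.61683197 -0.08169991  0.19517569]
d [-114.3, -178.3, -77.9] rot [0.283, -0.329, -1.466] rows t/r 5.4 12.2
```

View pics/w5.png

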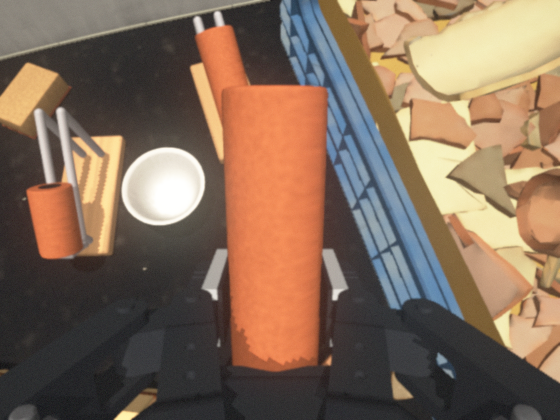

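Call:
play_rows:
  increments:
    - {"delta_pos":[-3,-10,-20],"rot":[-0.025,-0.022,0.12]}
    - {"delta_pos":[-10,-20,-45],"rot":[-0.05,-0.044,0.245]}
    - {"delta_pos":[-20,-35,-70],"rot":[-0.076,-0.066,0.37]}
    - {"delta_pos":[-30,-50,-85],"rot":[-0.101,-0.088,0.49]}
    - {"delta_pos":[-40,-65,-95],"rot":[-0.127,-0.11,0.615]}
    - {"delta_pos":[-50,-80,-100],"rot":[-0.152,-0.13,0.735]}
    - {"delta_pos":[-60,-95,-100],"rot":[-0.177,-0.153,0.86]}
    - {"delta_pos":[-70,-110,-100],"rot":[-0.202,-0.174,0.98]}
    - {"delta_pos":[-80,-125,-100],"rot":[-0.228,-0.196,1.1]}
    - {"delta_pos":[-90,-140,-100],"rot":[-0.253,-0.218,1.225]}
    - {"delta_pos":[-100,-155,-100],"rot":[-0.278,-0.24,1.345]}
    - {"delta_pos":[-110,-170,-100],"rot":[-0.303,-0.261,1.468]}

```text
clock: 7.33
ee_pos: [0.6268, -0.0865, 0.2143]
tcp_rot: [0.946, 0.298, -0.003, -0.125]
force: [-0.2, -0.1, -1.8]
gripper_width: 0.0346
```

```bash
python3 look.py w6
python3 - <<'E'
from cell import bot
from h import *
o=bot.get_obs()
p,Rm=feed(.06,sgn=1); print(p); delta(o,p,Rm)
E
```

```text
7.3333 [ 0.32  0.62 -0.21  1.48 -0.11  1.17 -0.77] [ 0.6268 -0.0865  0.2143] 0.03455077502615418
[ 0.61333044 -0.07415651  0.15604979]
d [-4.9, -4.7, 59.9] rot [-0.036, -0.026, 0.168] rows t/r 1.4 1.4
```

View pics/w6.png

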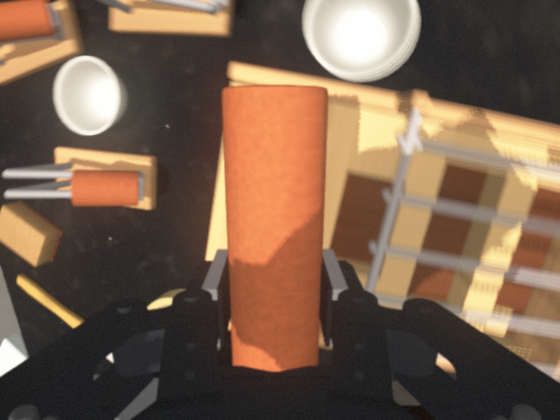

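Call:
play_rows:
  increments:
    - {"delta_pos":[-2,-2,15],"rot":[-0.018,-0.013,0.084]}
    - {"delta_pos":[-5,-5,35],"rot":[-0.036,-0.026,0.168]}
    - {"delta_pos":[-5,-5,45],"rot":[-0.036,-0.026,0.168]}
    - {"delta_pos":[-5,-5,45],"rot":[-0.036,-0.026,0.168]}
    - {"delta_pos":[-5,-5,45],"rot":[-0.036,-0.026,0.168]}
    - {"delta_pos":[-5,-5,45],"rot":[-0.036,-0.026,0.168]}

```text
clock: 7.88
ee_pos: [0.6151, -0.0781, 0.1711]
tcp_rot: [0.971, 0.215, -0.022, -0.102]
force: [1.1, 0.3, -1.3]
gripper_width: 0.0344
```

```bash
python3 look.py w7
python3 - <<'E'
from cell import bot
from h import *
o=bot.get_obs()
p,Rm=feed(.06,sgn=1); print(p); delta(o,p,Rm)
import pickle
o,c=pickle.load(open("/tmp/w7.pkl","rb"))
A=np.radians(12)
def fl(s,y,h=0): return np.array([-.142+s*np.cos(A)+h*np.sin(A), y, .103-s*np.sin(A)+h*np.cos(A)])
for s,y in ((.095,.04),(.095,-.04),(0,.087),(0,-.087),(.095,.087),(.166,.0625)): print(s,y,proj(c,Ggl(fl(s,y)),o)[0].round(1))
a=cv2.imread("pics/w7.png"); cv2.imwrite("pics/w7b.png",cv2.resize(a[20:320,140:540],None,fx=2,fy=2,interpolation=cv2.INTER_CUBIC))
E
```

```text
7.8833 [ 0.26  0.63 -0.16  1.56 -0.1   1.07 -0.96] [ 0.6151 -0.0781  0.1711] 0.03440436489374032
[ 0.61333044 -0.07415651  0.15604979]
d [-0.0, -1.3, 16.0] rot [0.001, -0.001, 0.001] rows t/r 0.4 0.0
0.095 0.04 [355.5 150.3]
0.095 -0.04 [348.1 269.3]
0 0.087 [197.2  69.6]
0 -0.087 [210.9 328.9]
0.095 0.087 [359.9  70. ]
0.166 0.0625 [472.7 114.6]
```

View pics/w7b.png

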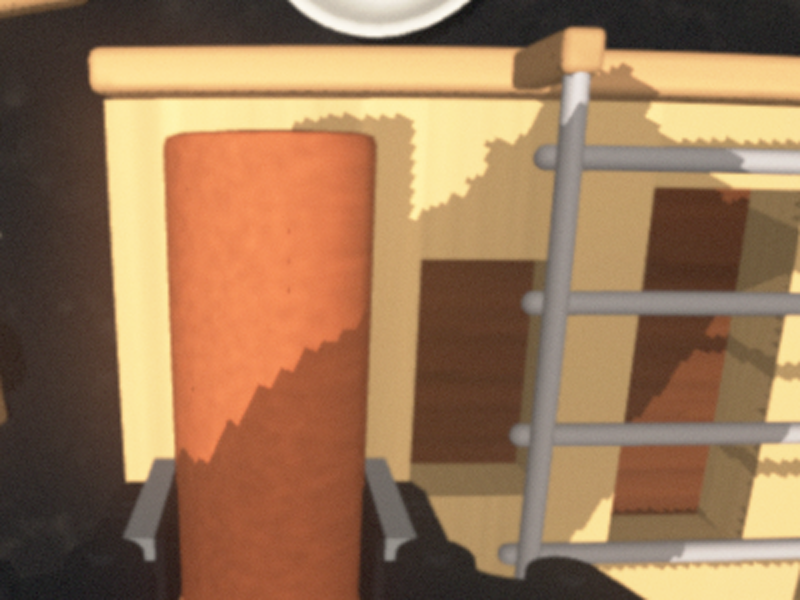

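```bash
sed -i 's/^PG=.*/PG=(.648,-.149,-65.1)/' h.py
python3 - <<'E'
from cell import bot
from h import *
import pickle
o,c=pickle.load(open("/tmp/w7.pkl","rb"))
g=cv2.cvtColor(c["pixels"],cv2.COLOR_RGB2GRAY).astype(float)
g=cv2.GaussianBlur(g,(0,0),1)
A=np.radians(12)
def edge(v0,v1,u0,u1,sign):
    pts=[]
    for v in range(v0,v1):
        d=np.diff(g[v,u0:u1])*sign; k=int(d.argmax()); 
        if 0<k<len(d)-1:
            a,b,e=d[k-1:k+2]; k=k+.5*(a-e)/(a-2*b+e)
        pts.append((u0+k+.5,v))
    pts=np.array(pts); 
    for _ in range(4):
        p=np.polyfit(pts[:,1],pts[:,0],1); r=pts[:,0]-np.polyval(p,pts[:,1]); pts=pts[abs(r)<max(2*r.std(),.3)]
    return p,pts
yw=np.radians(PG[2])
for nm,a,s in (("upper edge",(75,255,185,215,1),0),("pocket",(156,245,335,360,-1),.095)):
    p,pts=edge(*a); 
    q=[(np.polyval(p,v),v) for v in (a[0],a[1])]
    # intersect with floor plane
    n=np.array([np.sin(A)*np.cos(yw),np.sin(A)*np.sin(yw),np.cos(A)]); P0=Ggl([-.142,0,.103])
    pos,d=ray(c,q,o); X=[pos+v*((P0-pos)@n/(v@n)) for v in d]
    dd=X[0]-X[1]; gx=np.array([np.cos(yw),np.sin(yw),0])
    print(nm,p,len(pts),"az of grader y",np.degrees(np.arctan2(dd[1],dd[0])),"gx local",[((x-P0)@gx/np.cos(A)).round(4) for x in X])
Rt=R.from_quat(o["tcp_rot"]).as_matrix(); print("tool x az",np.degrees(np.arctan2(Rt[1,0],Rt[0,0])), Rt[2,0])
p,Rm=feed(.008); delta(bot.get_obs(),p,Rm)
E
```

```text
upper edge [5.73563496e-02 1.87142701e+02] 180 az of grader y 25.088323205689214 gx local [np.float64(-0.0015), np.float64(-0.0011)]
pocket [-5.31860270e-02  3.58146717e+02] 89 az of grader y 25.160647791744026 gx local [np.float64(0.094), np.float64(0.0942)]
tool x az 25.010337886124105 0.0013313956769001392
d [-0.2, -3.6, 68.4] rot [0.001, -0.001, 0.001] rows t/r 1.6 0.0
```

Call:
play_rows:
  increments:
    - {"delta_pos":[0,-1.8,25],"rot":[0.001,-0.001,0.002]}
    - {"delta_pos":[0,-3.6,50],"rot":[0.001,-0.001,0.002]}
    - {"delta_pos":[0,-3.6,64],"rot":[0.001,-0.001,0.002]}
    - {"delta_pos":[0,-3.6,68],"rot":[0.001,-0.001,0.002]}
    - {"delta_pos":[0,-3.6,68],"rot":[0.001,-0.001,0.002]}
    - {"delta_pos":[0,-3.6,68],"rot":[0.001,-0.001,0.002]}

```text
clock: 8.43
ee_pos: [0.6091, -0.0631, 0.1067]
tcp_rot: [0.971, 0.214, -0.021, -0.102]
force: [0.1, -0.1, -2.7]
gripper_width: 0.0345
```

```bash
python3 look.py w8
python3 - <<'E'
from cell import bot
from h import *
o=bot.get_obs(); print(o['force'])
p,Rm=feed(.002); delta(o,p,Rm)
c=bot.read_camera("scene");cv2.imwrite("pics/s8.png",cv2.resize(c["pixels"][100:260,190:350,::-1],None,fx=3.6,fy=3.6,interpolation=cv2.INTER_CUBIC))
E
```

```text
8.4333 [ 0.24  0.7  -0.16  1.62 -0.09  0.94 -0.97] [ 0.6091 -0.0631  0.1067] 0.03454852428729699
[ 0.29045262 -0.86589148 -1.39762151]
d [-1.2, -0.9, 8.2] rot [0.001, -0.003, -0.001] rows t/r 0.2 0.0
```

View pics/s8.png

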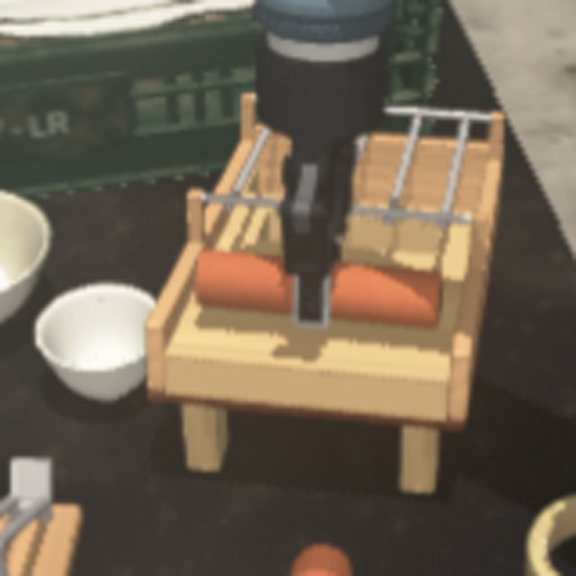

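View pics/w8.png

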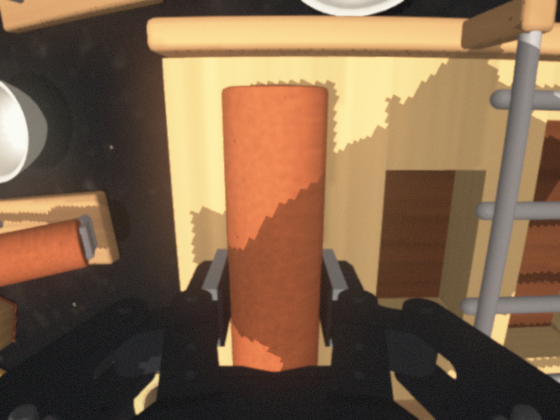

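Call:
play_rows:
  increments:
    - {"delta_pos":[-1,-1,5],"rot":[0.001,-0.003,0]}
    - {"delta_pos":[-1,-1,9],"rot":[0.001,-0.003,0]}
    - {"delta_pos":[-1,-1,9],"rot":[0.001,-0.003,0]}
    - {"delta_pos":[-1,-1,9],"rot":[0.001,-0.003,0]}

```text
clock: 8.87
ee_pos: [0.607, -0.0608, 0.0984]
tcp_rot: [0.971, 0.214, -0.023, -0.102]
force: [0.5, 0.3, -2.7]
gripper_width: 0.0344
```

Run:
```python
from cell import bot
from h import *
o=bot.get_obs(); print(o['force'])
p,Rm=feed(.0); delta(o,p,Rm)
```

```text
[ 0.50635686  0.25448154 -2.65111777]
d [0.0, 0.2, 1.0] rot [0.0, 0.0, -0.001] rows t/r 0.0 0.0
```

Call:
play_rows:
  increments:
    - {"delta_pos":[0,0,0],"rot":[0,0,0]}
    - {"delta_pos":[0,0,0],"rot":[0,0,0]}
    - {"delta_pos":[0,0,0],"rot":[0,0,0]}
    - {"delta_pos":[0,0,0],"rot":[0,0,0]}
    - {"delta_pos":[0,0,-10],"rot":[0,0,0]}
    - {"delta_pos":[0,0,-40],"rot":[0,0,0]}
    - {"delta_pos":[0,0,-75],"rot":[0,0,0]}
    - {"delta_pos":[0,0,-90],"rot":[0,0,0]}
    - {"delta_pos":[0,0,-90],"rot":[0,0,0]}
  jaw: 41

```text
clock: 9.62
ee_pos: [0.6182, -0.0793, 0.1917]
tcp_rot: [0.972, 0.214, -0.019, -0.1]
force: [0.4, -0.4, -0.1]
gripper_width: 0.041
```

```bash
python3 look.py w9
python3 - <<'E'
from cell import bot
import cv2
c=bot.read_camera("scene");cv2.imwrite("pics/s9.png",cv2.resize(c["pixels"][100:260,190:350,::-1],None,fx=3.6,fy=3.6,interpolation=cv2.INTER_CUBIC))
E
```

```text
9.6167 [ 0.25  0.61 -0.16  1.54 -0.1   1.1  -0.97] [ 0.6182 -0.0793  0.1917] 0.040970221604858664
```

View pics/s9.png

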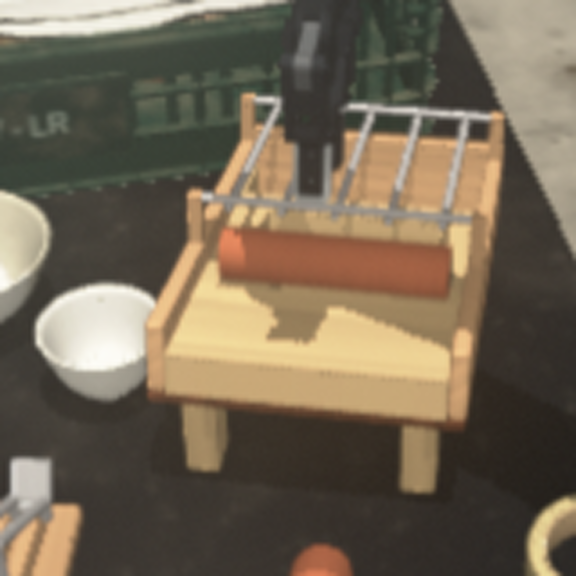

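View pics/w9.png

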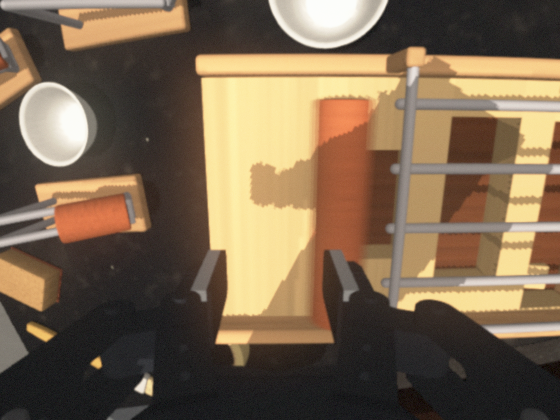

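Run:
```python
from cell import bot
from h import *
o=bot.get_obs()
Rm=Rprop(138.5); c=np.array([.5722,.273,.071])
p=c-Rm[:,2]*.12; print(p)
delta(o,p,Rm)
```

```text
[0.62375    0.22739241 0.16929825]
d [136.0, -263.8, 74.3] rot [0.466, 0.191, -1.923] rows t/r 7.3 15.9
```

Call:
play_rows:
  increments:
    - {"delta_pos":[8,-16,-15],"rot":[0.029,0.012,-0.12]}
    - {"delta_pos":[17,-33,-30],"rot":[0.058,0.024,-0.24]}
    - {"delta_pos":[25,-49,-30],"rot":[0.087,0.036,-0.36]}
    - {"delta_pos":[34,-66,-25],"rot":[0.116,0.048,-0.48]}
    - {"delta_pos":[42,-82,-20],"rot":[0.145,0.06,-0.6]}
    - {"delta_pos":[51,-99,-15],"rot":[0.175,0.072,-0.72]}
    - {"delta_pos":[59,-115,-10],"rot":[0.204,0.084,-0.84]}
    - {"delta_pos":[68,-132,0],"rot":[0.233,0.096,-0.96]}
    - {"delta_pos":[76,-148,10],"rot":[0.262,0.108,-1.08]}
    - {"delta_pos":[85,-165,20],"rot":[0.291,0.12,-1.2]}
    - {"delta_pos":[94,-181,30],"rot":[0.32,0.131,-1.32]}
    - {"delta_pos":[102,-198,40],"rot":[0.35,0.143,-1.44]}
  jaw: 65

```text
clock: 10.72
ee_pos: [0.6219, 0.149, 0.1875]
tcp_rot: [0.557, 0.785, 0.079, -0.259]
force: [-0.0, 0.4, -0.6]
gripper_width: 0.0653
```

Run:
```python
from cell import bot
from h import *
o=bot.get_obs(); print(o['joints'].round(2))
Rm=Rprop(138.5); c=np.array([.5722,.273,.071])
p=c-Rm[:,2]*.10; print(p)
delta(o,p,Rm)
c=bot.read_camera("scene");cv2.imwrite("pics/s10.png",cv2.resize(c["pixels"][100:260,190:350,::-1],None,fx=3.6,fy=3.6,interpolation=cv2.INTER_CUBIC))
```

```text
[ 0.27  0.85 -0.6   1.34 -0.05  1.31  0.14]
[0.61515834 0.23499368 0.1529152 ]
d [56.2, 31.1, 67.2] rot [0.113, 0.045, -0.478] rows t/r 2.2 3.9
```

View pics/s10.png

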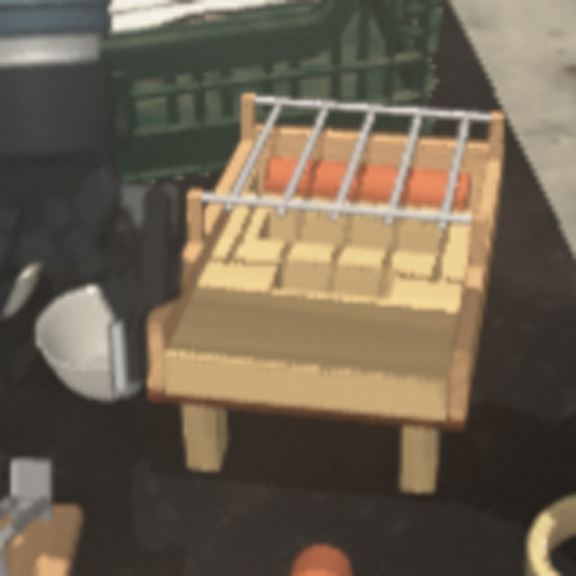

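Long prop is at the low end, apparently lying in the long pocket. On to the medium one.

Call:
play_rows:
  increments:
    - {"delta_pos":[14,8,10],"rot":[0.028,0.011,-0.12]}
    - {"delta_pos":[28,16,22],"rot":[0.056,0.022,-0.24]}
    - {"delta_pos":[42,23,36],"rot":[0.084,0.033,-0.36]}
    - {"delta_pos":[56,31,50],"rot":[0.113,0.045,-0.478]}
    - {"delta_pos":[56,31,64],"rot":[0.113,0.045,-0.478]}
    - {"delta_pos":[56,31,67],"rot":[0.113,0.045,-0.478]}
    - {"delta_pos":[56,31,67],"rot":[0.113,0.045,-0.478]}

```text
clock: 11.35
ee_pos: [0.6106, 0.2397, 0.1503]
tcp_rot: [0.333, 0.893, 0.106, -0.285]
force: [-0.2, -1.7, 0.3]
gripper_width: 0.0652
```

```bash
python3 look.py w11; python3 wm.py w11 mid
python3 - <<'E'
import pickle
from h import *
o,cam=pickle.load(open("/tmp/w11.pkl","rb"))
Rm=Rprop(138.5); c=np.array([.5722,.273,.071])
for s in (.0525,-.0525):
  for n in (.018,0): print(s,n,proj(cam,c+Rm@[s,0,-n],o)[0].round(1))
print((Rm.T@(o['ee_pos']-c)).round(4), R.from_matrix(Rm.T@R.from_quat(o['tcp_rot']).as_matrix()).as_rotvec())
E
```

```text
11.35 [ 0.16  1.   -0.71  1.23  0.04  1.37  0.47] [0.6106 0.2397 0.1503] 0.0651514880716994
mid exp [275. 217.] mu [274.1 215.7] P [0.5723 0.2723 0.071 ] psi [138.6] ends len 0.1151 mid [0.5757 0.2693 0.0678]
0.0525 0.018 [275.4 139.9]
0.0525 0 [275.5 137.3]
-0.0525 0.018 [274.  296.8]
-0.0525 0 [274.2 284.2]
[ 0.0038  0.0005 -0.0941] [ 0.00674333  0.00734916 -0.00835936]
```

View pics/w11.png

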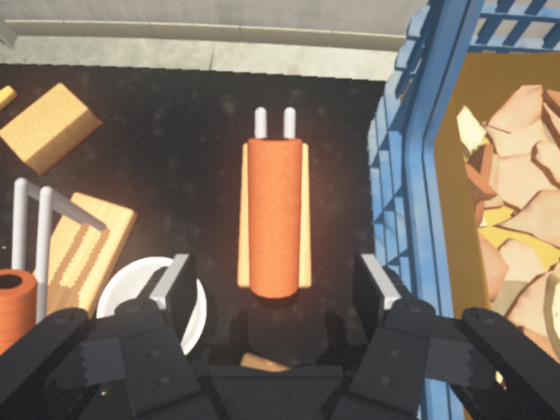

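Run:
```python
from cell import bot
from h import *
o=bot.get_obs()
Rm=Rprop(138.5); c=np.array([.5722,.2728,.071])
delta(o,c+Rm[:,2]*.018,Rm)
```

```text
d [-3.9, -0.3, 113.7] rot [-0.005, -0.006, 0.008] rows t/r 2.7 0.1
```

Call:
play_rows:
  increments:
    - {"delta_pos":[-3.5,-0.3,35],"rot":[-0.005,-0.006,0.008]}
    - {"delta_pos":[-3.5,-0.3,70],"rot":[-0.005,-0.006,0.008]}
    - {"delta_pos":[-3.5,-0.3,95],"rot":[-0.005,-0.006,0.008]}
    - {"delta_pos":[-3.5,-0.3,110],"rot":[-0.005,-0.006,0.008]}
    - {"delta_pos":[-3.5,-0.3,114],"rot":[-0.005,-0.006,0.008]}
    - {"delta_pos":[-3.5,-0.3,114],"rot":[-0.005,-0.006,0.008]}
    - {"delta_pos":[-3.5,-0.3,114],"rot":[-0.005,-0.006,0.008]}
  jaw: 60

```text
clock: 11.98
ee_pos: [0.5658, 0.2788, 0.0573]
tcp_rot: [0.339, 0.892, 0.107, -0.28]
force: [1.2, -1.3, 0.8]
gripper_width: 0.0599
```

Run:
```python
from cell import bot
from h import *
o=bot.get_obs(); print(o['force'])
Rm=Rprop(138.5); c=np.array([.5722,.2728,.071])
delta(o,c+Rm[:,2]*.018,Rm)
```

```text
[ 1.17603846 -1.25624142  0.8071728 ]
d [0.7, -0.2, 1.7] rot [0.002, 0.002, -0.002] rows t/r 0.0 0.0
```

Call:
play_rows:
  increments:
    - {"delta_pos":[0.7,0,0.5],"rot":[0.002,0.002,-0.002]}
    - {"delta_pos":[0.7,0,0.5],"rot":[0.002,0.002,-0.002]}
    - {"delta_pos":[0.7,0,0.5],"rot":[0.002,0.002,-0.002]}
    - {"delta_pos":[0.7,0,0.5],"rot":[0.002,0.002,-0.002]}
    - {"delta_pos":[0.7,0,0.5],"rot":[0.002,0.002,-0.002]}
    - {"delta_pos":[0.7,0,0.5],"rot":[0.002,0.002,-0.002]}
    - {"delta_pos":[0.7,0,0.5],"rot":[0.002,0.002,-0.002]}
    - {"delta_pos":[0.7,0,0.5],"rot":[0.002,0.002,-0.002]}
  jaw: 20

```text
clock: 12.65
ee_pos: [0.5667, 0.2779, 0.0588]
tcp_rot: [0.339, 0.892, 0.107, -0.28]
force: [0.2, -5.6, 6.9]
gripper_width: 0.0345
```

Run:
```python
from cell import bot
from h import *
o=bot.get_obs(); print(o['force'])
Rm=Rprop(138.5); c=np.array([.5722,.2728,.071])
print(Rm.T@(o['ee_pos']-c))
```

```text
[ 0.22239981 -5.59181758  6.91795244]
[-0.00087599  0.00020089  0.0142821 ]
```

Call:
play_rows:
  increments:
    - {"delta_pos":[0,0,-15],"rot":[0,0,0]}
    - {"delta_pos":[0,0,-40],"rot":[0,0,0]}
    - {"delta_pos":[0,0,-75],"rot":[0,0,0]}
    - {"delta_pos":[20,0,-110],"rot":[0,0,0]}
    - {"delta_pos":[45,0,-140],"rot":[0,0,0]}
    - {"delta_pos":[60,0,-150],"rot":[0,0,0]}

```text
clock: 13.15
ee_pos: [0.5972, 0.2534, 0.2219]
tcp_rot: [0.34, 0.892, 0.109, -0.277]
force: [0.7, 1.0, -1.0]
gripper_width: 0.034
```

```bash
python3 look.py w12
python3 - <<'E'
from cell import bot
from h import *
o=bot.get_obs()
p,Rm=feed(.08); print(p); delta(o,p,Rm)
E
```

```text
13.15 [ 0.17  0.89 -0.74  1.25  0.    1.41  0.41] [0.5972 0.2534 0.2219] 0.033989073231156186
[ 0.6140812  -0.07592821  0.17561274]
d [-218.8, -236.5, -95.4] rot [-0.453, -0.197, 1.926] rows t/r 8.1 15.9
```

View pics/w12.png

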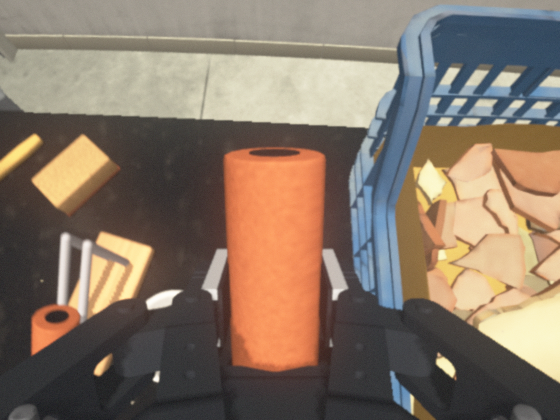

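Run:
```python
import pickle
from h import *
o,c=pickle.load(open("/tmp/w12.pkl","rb"))
R0=R.from_quat(o["tcp_rot"]).as_matrix()
for q in ([.0534,0,-.0323],[.0534,0,.0037],[.0534,.018,-.0143],[.0534,0,-.0143]): print(proj(c,o['ee_pos']+R0@q,o)[0].round(1))
```

```text
[275.4 157.9]
[275.1 144.6]
[326.2 150.4]
[275.2 150.3]
```

Call:
play_rows:
  increments:
    - {"delta_pos":[-5,-10,-15],"rot":[-0.028,-0.012,0.12]}
    - {"delta_pos":[-15,-25,-35],"rot":[-0.056,-0.025,0.24]}
    - {"delta_pos":[-28,-40,-55],"rot":[-0.085,-0.037,0.36]}
    - {"delta_pos":[-42,-55,-70],"rot":[-0.113,-0.049,0.48]}
    - {"delta_pos":[-58,-70,-85],"rot":[-0.141,-0.061,0.6]}
    - {"delta_pos":[-74,-86,-95],"rot":[-0.17,-0.074,0.72]}
    - {"delta_pos":[-90,-102,-100],"rot":[-0.198,-0.086,0.84]}
    - {"delta_pos":[-106,-118,-105],"rot":[-0.226,-0.098,0.96]}
    - {"delta_pos":[-122,-134,-110],"rot":[-0.254,-0.11,1.08]}
    - {"delta_pos":[-138,-150,-110],"rot":[-0.282,-0.123,1.2]}
    - {"delta_pos":[-154,-166,-110],"rot":[-0.31,-0.135,1.32]}
    - {"delta_pos":[-170,-182,-110],"rot":[-0.339,-0.147,1.44]}

```text
clock: 14.2
ee_pos: [0.6255, -0.0157, 0.2149]
tcp_rot: [0.885, 0.435, 0.014, -0.164]
force: [1.2, 0.0, -2.7]
gripper_width: 0.0339
```

Run:
```python
from cell import bot
from h import *
o=bot.get_obs(); print(o['joints'].round(2))
p,Rm=feed(.06); print(p); delta(o,p,Rm)
```

```text
[ 0.32  0.64 -0.33  1.48 -0.11  1.19 -0.57]
[ 0.61233044 -0.07215651  0.15604979]
d [-61.2, 38.3, 40.2] rot [-0.113, -0.049, 0.48] rows t/r 2.0 4.0
```

Call:
play_rows:
  increments:
    - {"delta_pos":[-15,10,0],"rot":[-0.028,-0.012,0.12]}
    - {"delta_pos":[-30,20,0],"rot":[-0.056,-0.024,0.24]}
    - {"delta_pos":[-46,30,5],"rot":[-0.084,-0.036,0.36]}
    - {"delta_pos":[-61,38,20],"rot":[-0.113,-0.049,0.48]}
    - {"delta_pos":[-61,38,36],"rot":[-0.113,-0.049,0.48]}
    - {"delta_pos":[-61,38,40],"rot":[-0.113,-0.049,0.48]}
    - {"delta_pos":[-61,38,40],"rot":[-0.113,-0.049,0.48]}
    - {"delta_pos":[-61,38,40],"rot":[-0.113,-0.049,0.48]}

```text
clock: 14.87
ee_pos: [0.6125, -0.0713, 0.1565]
tcp_rot: [0.971, 0.215, -0.022, -0.102]
force: [1.0, -0.3, -2.0]
gripper_width: 0.0345
```

```bash
python3 look.py w13
python3 - <<'E'
from cell import bot
from h import *
o=bot.get_obs()
p,Rm=feed(.003); print(p); delta(o,p,Rm)
E
```

```text
14.8667 [ 0.25  0.64 -0.17  1.58 -0.09  1.04 -0.97] [ 0.6125 -0.0713  0.1565] 0.03445997610965488
[ 0.60734076 -0.06140716  0.10029538]
d [-0.8, 0.4, 57.9] rot [0.0, -0.001, 0.001] rows t/r 1.4 0.0
```

View pics/w13.png

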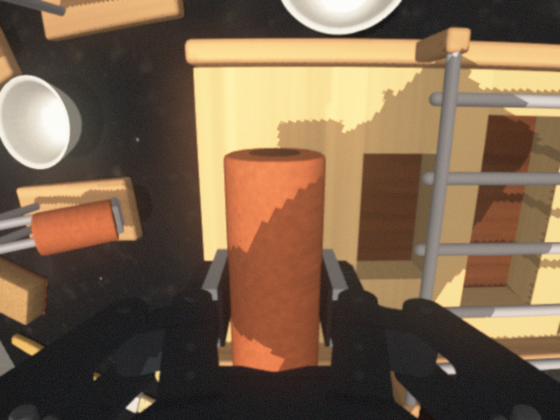

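Call:
play_rows:
  increments:
    - {"delta_pos":[-1.7,0,25],"rot":[0,-0.001,0.002]}
    - {"delta_pos":[-1.7,0.4,45],"rot":[0,-0.001,0.002]}
    - {"delta_pos":[-1.7,0.4,55],"rot":[0,-0.001,0.002]}
    - {"delta_pos":[-1.7,0.4,58],"rot":[0,-0.001,0.002]}
    - {"delta_pos":[-1.7,0.4,59],"rot":[0,-0.001,0.002]}
    - {"delta_pos":[-1.7,0.4,59],"rot":[0,-0.001,0.002]}

```text
clock: 15.42
ee_pos: [0.6073, -0.0619, 0.1001]
tcp_rot: [0.971, 0.214, -0.022, -0.102]
force: [0.1, 1.3, -1.6]
gripper_width: 0.0344
```

Run:
```python
from cell import bot
from h import *
o=bot.get_obs(); print(o['force'])
p,Rm=feed(.001); delta(o,p,Rm)
```

```text
[ 0.08357664  1.31034732 -1.62801196]
d [0.2, -0.5, 1.9] rot [0.001, -0.001, -0.001] rows t/r 0.0 0.0
```

Call:
play_rows:
  increments:
    - {"delta_pos":[-1,-0.5,2],"rot":[0.001,-0.001,0]}
    - {"delta_pos":[-1,-0.5,2],"rot":[0.001,-0.001,0]}
    - {"delta_pos":[-1,-0.5,2],"rot":[0.001,-0.001,0]}

```text
clock: 15.67
ee_pos: [0.6066, -0.0618, 0.099]
tcp_rot: [0.971, 0.214, -0.022, -0.102]
force: [0.2, 0.3, -1.1]
gripper_width: 0.0341
```

Call:
play_rows:
  increments:
    - {"delta_pos":[0,0,0],"rot":[0,0,0]}
    - {"delta_pos":[0,0,0],"rot":[0,0,0]}
    - {"delta_pos":[0,0,0],"rot":[0,0,0]}
    - {"delta_pos":[0,0,0],"rot":[0,0,0]}
    - {"delta_pos":[0,0,-10],"rot":[0,0,0]}
    - {"delta_pos":[0,0,-40],"rot":[0,0,0]}
    - {"delta_pos":[0,0,-75],"rot":[0,0,0]}
    - {"delta_pos":[0,0,-90],"rot":[0,0,0]}
    - {"delta_pos":[0,0,-90],"rot":[0,0,0]}
  jaw: 41

```text
clock: 16.42
ee_pos: [0.6173, -0.0801, 0.1922]
tcp_rot: [0.972, 0.214, -0.018, -0.1]
force: [-0.3, -0.1, 0.4]
gripper_width: 0.0411
```

```bash
python3 look.py w14
python3 - <<'E'
from cell import bot
from h import *
o=bot.get_obs()
Rm=Rprop(121.5); c=np.array([.5063,.0865,.058])
delta(o,c-Rm[:,2]*.12+[0,0,.0],Rm)
E
```

```text
16.4167 [ 0.26  0.61 -0.17  1.54 -0.09  1.1  -0.97] [ 0.6173 -0.0801  0.1922] 0.04108796876748004
d [-22.0, -118.6, 58.8] rot [0.363, 0.281, -1.653] rows t/r 3.2 13.7
```

View pics/w14.png

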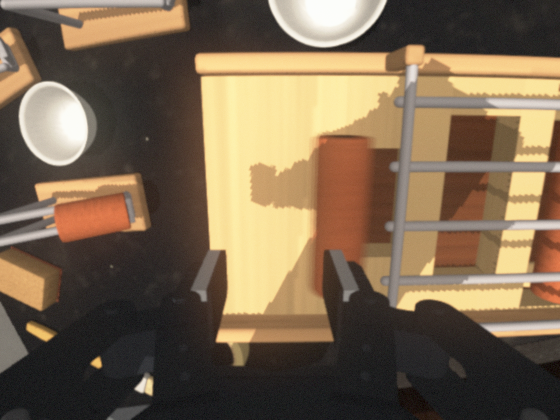

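Rolling square. Before going to the short prop, move part way and verify the medium one lodged.

Call:
play_rows:
  increments:
    - {"delta_pos":[-3,-15,-20],"rot":[0.026,0.02,-0.12]}
    - {"delta_pos":[-5,-30,-35],"rot":[0.053,0.041,-0.24]}
    - {"delta_pos":[-7,-45,-40],"rot":[0.079,0.061,-0.36]}
    - {"delta_pos":[-9,-55,-40],"rot":[0.105,0.081,-0.48]}
    - {"delta_pos":[-11,-65,-38],"rot":[0.132,0.102,-0.6]}
    - {"delta_pos":[-13,-74,-34],"rot":[0.158,0.122,-0.72]}
    - {"delta_pos":[-15,-82,-26],"rot":[0.184,0.143,-0.84]}
    - {"delta_pos":[-17,-90,-16],"rot":[0.21,0.163,-0.96]}
    - {"delta_pos":[-18,-98,-5],"rot":[0.237,0.184,-1.08]}
    - {"delta_pos":[-20,-104,8],"rot":[0.263,0.204,-1.2]}
    - {"delta_pos":[-21,-110,20],"rot":[0.29,0.224,-1.32]}
    - {"delta_pos":[-22,-115,32],"rot":[0.316,0.245,-1.44]}
  jaw: 65

```text
clock: 17.47
ee_pos: [0.5446, 0.0202, 0.1806]
tcp_rot: [0.558, 0.78, 0.129, -0.252]
force: [0.1, -0.2, -0.5]
gripper_width: 0.0647
```

Run:
```python
from cell import bot
from h import *
o=bot.get_obs(); print(o['joints'].round(2))
Rm=Rprop(121.5); c=np.array([.5063,.0865,.058])
delta(o,c-Rm[:,2]*.10,Rm)
c=bot.read_camera("scene");a=cv2.resize(c["pixels"][100:260,210:350,::-1],None,fx=2.8,fy=2.8,interpolation=cv2.INTER_CUBIC)
c=bot.read_camera("top");b=cv2.resize(c["pixels"][95:235,285:435,::-1],None,fx=2.6,fy=3.2,interpolation=cv2.INTER_CUBIC)
cv2.imwrite("pics/s15.png",np.hstack([a[:448],b[:448]]))
```

```text
[ 0.56  0.73 -0.61  1.6  -0.11  1.2   0.41]
d [-5.7, 1.4, 44.6] rot [0.044, 0.034, -0.208] rows t/r 1.1 1.7
```

View pics/s15.png

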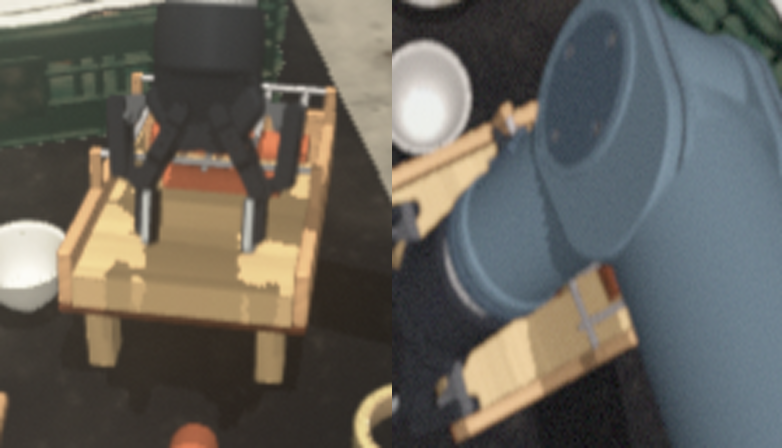

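Call:
play_rows:
  increments:
    - {"delta_pos":[-3,1,15],"rot":[0.022,0.017,-0.11]}
    - {"delta_pos":[-6,1,30],"rot":[0.044,0.034,-0.208]}
    - {"delta_pos":[-6,1,42],"rot":[0.044,0.034,-0.208]}
    - {"delta_pos":[-6,1,45],"rot":[0.044,0.034,-0.208]}
    - {"delta_pos":[-6,1,45],"rot":[0.044,0.034,-0.208]}
    - {"delta_pos":[-6,1,45],"rot":[0.044,0.034,-0.208]}

```text
clock: 18.07
ee_pos: [0.5352, 0.0377, 0.1389]
tcp_rot: [0.468, 0.83, 0.146, -0.264]
force: [0.6, -0.1, 0.0]
gripper_width: 0.0649
```

```bash
python3 look.py w16; python3 wm.py w16 short
python3 - <<'E'
import pickle
from h import *
from cell import bot
o,cam=pickle.load(open("/tmp/w16.pkl","rb"))
Rm=Rprop(121.5); c=np.array([.5063,.0865,.058])
for s in (.03,-.03):
  for n in (.018,0): print(s,n,proj(cam,c+Rm@[s,0,-n],o)[0].round(1))
print((Rm.T@(o['ee_pos']-c)).round(4), R.from_matrix(Rm.T@R.from_quat(o['tcp_rot']).as_matrix()).as_rotvec())
c=bot.read_camera("scene");a=cv2.resize(c["pixels"][100:260,210:350,::-1],None,fx=3.5,fy=3.5,interpolation=cv2.INTER_CUBIC)
cv2.imwrite("pics/s16.png",a)
E
```

```text
18.0667 [ 0.56  0.82 -0.65  1.61 -0.06  1.17  0.57] [0.5352 0.0377 0.1389] 0.06492988971387974
short exp [277. 208.] mu [276.8 205.5] P [0.506  0.0872 0.058 ] psi [121.5] ends len 0.0682 mid [0.507  0.0856 0.0567]
0.03 0.018 [276.6 168.3]
0.03 0 [276.4 163.7]
-0.03 0.018 [277.  257.1]
-0.03 0 [276.9 246.8]
[-0.0001 -0.0009 -0.0988] [0.00086148 0.00164796 0.00649429]
```

View pics/w16.png

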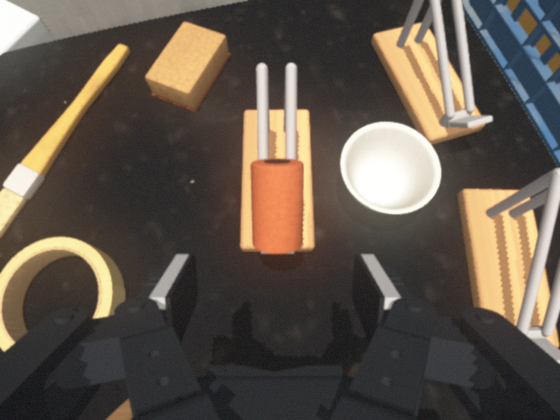

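View pics/s16.png

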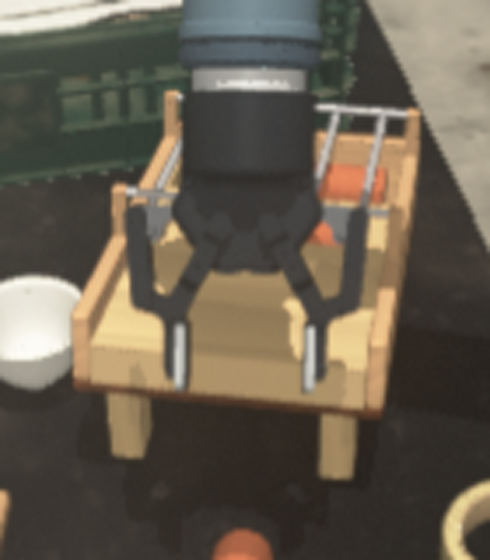

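Run:
```python
from cell import bot
from h import *
o=bot.get_obs()
Rm=Rprop(121.5); c=np.array([.5058,.0875,.0585])
delta(o,c+Rm[:,2]*.0195,Rm)
```

```text
d [1.4, 0.8, 118.9] rot [-0.0, -0.001, -0.006] rows t/r 2.9 0.0
```

Call:
play_rows:
  increments:
    - {"delta_pos":[1.4,0.8,35],"rot":[0,-0.001,-0.006]}
    - {"delta_pos":[1.4,0.8,70],"rot":[0,-0.001,-0.006]}
    - {"delta_pos":[1.4,0.8,98],"rot":[0,-0.001,-0.006]}
    - {"delta_pos":[1.4,0.8,114],"rot":[0,-0.001,-0.006]}
    - {"delta_pos":[1.4,0.8,119],"rot":[0,-0.001,-0.006]}
    - {"delta_pos":[1.4,0.8,119],"rot":[0,-0.001,-0.006]}
    - {"delta_pos":[1.4,0.8,119],"rot":[0,-0.001,-0.006]}

```text
clock: 18.75
ee_pos: [0.5013, 0.0964, 0.0433]
tcp_rot: [0.466, 0.832, 0.147, -0.261]
force: [0.5, -0.2, 0.1]
gripper_width: 0.0649
```

```bash
python3 - <<'E'
from cell import bot
from h import *
o=bot.get_obs(); print(o['force'])
Rm=Rprop(121.5); c=np.array([.5058,.0875,.0585])
delta(o,c+Rm[:,2]*.018,Rm)
E
python3 look.py w17
```

```text
[ 0.50411712 -0.23216177  0.12355015]
d [0.6, -0.8, -0.1] rot [0.001, 0.001, -0.0] rows t/r 0.0 0.0
18.75 [ 0.48  0.92 -0.64  1.74 -0.03  0.93  0.55] [0.5013 0.0964 0.0433] 0.0649195737531188
```

View pics/w17.png

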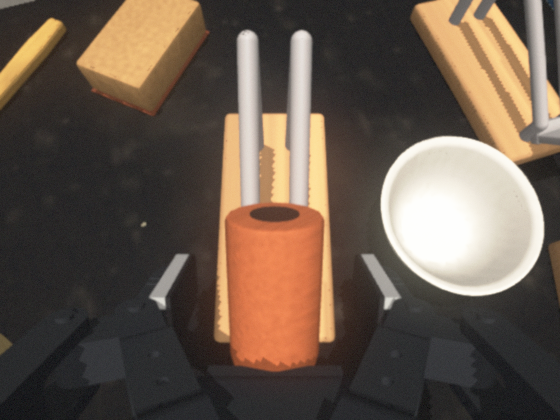

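Run:
```python
import pickle
from h import *
o,cam=pickle.load(open("/tmp/w17.pkl","rb"))
Rm=Rprop(121.5)
for c in ([.5058,.0875,.0585],):
  for n in (.018,0,-.018): print(proj(cam,np.array(c)+Rm@[.03,0,-n],o)[0].round(1))
```

```text
[274.  232.5]
[274.  215.1]
[273.9 201.8]
```

Call:
play_rows:
  increments:
    - {"delta_pos":[0.6,0,0.5],"rot":[0,0,0]}
    - {"delta_pos":[0.6,0,0.5],"rot":[0,0,0]}
    - {"delta_pos":[0.6,0,0.5],"rot":[0,0,0]}
    - {"delta_pos":[0.6,0,0.5],"rot":[0,0,0]}
    - {"delta_pos":[0.6,0,0.5],"rot":[0,0,0]}
    - {"delta_pos":[0.6,0,0.5],"rot":[0,0,0]}
    - {"delta_pos":[0.6,0,0.5],"rot":[0,0,0]}
    - {"delta_pos":[0.6,0,0.5],"rot":[0,0,0]}
  jaw: 20

```text
clock: 19.47
ee_pos: [0.5022, 0.0958, 0.0443]
tcp_rot: [0.467, 0.832, 0.147, -0.26]
force: [-1.2, -3.9, 6.0]
gripper_width: 0.0341
```

Call:
play_rows:
  increments:
    - {"delta_pos":[0,0,-15],"rot":[0,0,0]}
    - {"delta_pos":[0,0,-40],"rot":[0,0,0]}
    - {"delta_pos":[0,0,-75],"rot":[0,0,0]}
    - {"delta_pos":[20,0,-110],"rot":[0,0,0]}
    - {"delta_pos":[45,0,-140],"rot":[0,0,0]}
    - {"delta_pos":[65,0,-165],"rot":[0,0,0]}
    - {"delta_pos":[65,0,-165],"rot":[0,0,0]}

```text
clock: 20.05
ee_pos: [0.5263, 0.0619, 0.2235]
tcp_rot: [0.466, 0.833, 0.15, -0.256]
force: [0.4, 0.5, -0.3]
gripper_width: 0.0342
```

```bash
python3 look.py w18
python3 - <<'E'
from cell import bot
from h import *
o=bot.get_obs()
p,Rm=feed(.07); print(p); delta(o,p,Rm)
for q in ([.03,0,-.0323],[.03,0,.0037],[.03,.018,-.0143],[.03,0,-.0143]): 
  import pickle
  o,c=pickle.load(open("/tmp/w18.pkl","rb")); print(proj(c,o['ee_pos']+R.from_quat(o["tcp_rot"]).as_matrix()@q,o)[0].round(1))
E
```

```text
20.05 [ 0.57  0.69 -0.71  1.62 -0.12  1.26  0.53] [0.5263 0.0619 0.2235] 0.03421636092612553
[ 0.61320582 -0.07404236  0.16583127]
d [-163.7, 4.5, -46.5] rot [-0.343, -0.283, 1.655] rows t/r 4.1 13.7
[276.3 229.9]
[275.8 200.6]
[324.6 213.4]
[276.  213.4]
```

View pics/w18.png

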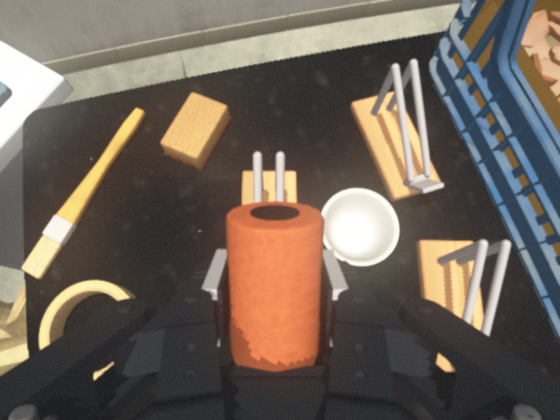

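Call:
play_rows:
  increments:
    - {"delta_pos":[-8,0,-5],"rot":[-0.025,-0.021,0.12]}
    - {"delta_pos":[-18,0,-12],"rot":[-0.05,-0.042,0.24]}
    - {"delta_pos":[-30,0,-20],"rot":[-0.075,-0.062,0.36]}
    - {"delta_pos":[-42,1,-28],"rot":[-0.1,-0.083,0.48]}
    - {"delta_pos":[-55,1,-36],"rot":[-0.125,-0.103,0.6]}
    - {"delta_pos":[-68,2,-44],"rot":[-0.15,-0.124,0.72]}
    - {"delta_pos":[-82,2,-50],"rot":[-0.175,-0.144,0.84]}
    - {"delta_pos":[-96,3,-54],"rot":[-0.2,-0.165,0.96]}
    - {"delta_pos":[-110,3,-58],"rot":[-0.225,-0.185,1.08]}
    - {"delta_pos":[-124,4,-60],"rot":[-0.25,-0.206,1.2]}
    - {"delta_pos":[-138,4,-60],"rot":[-0.275,-0.226,1.32]}
    - {"delta_pos":[-150,4,-60],"rot":[-0.3,-0.247,1.44]}

```text
clock: 21.1
ee_pos: [0.6102, -0.0728, 0.1829]
tcp_rot: [0.942, 0.312, 0.0, -0.128]
force: [-0.1, 0.5, -0.7]
gripper_width: 0.0343
```

Run:
```python
from cell import bot
from h import *
o=bot.get_obs(); print(o['joints'].round(2))
p,Rm=feed(.05); print(p); delta(o,p,Rm)
```

```text
[ 0.32  0.62 -0.22  1.56 -0.12  1.09 -0.74]
[ 0.61145506 -0.07027066  0.14626831]
d [-0.4, 7.6, 35.9] rot [-0.043, -0.035, 0.208] rows t/r 0.9 1.7
```

Call:
play_rows:
  increments:
    - {"delta_pos":[0,4,8],"rot":[-0.021,-0.017,0.105]}
    - {"delta_pos":[0,7.6,20],"rot":[-0.043,-0.035,0.208]}
    - {"delta_pos":[0,7.6,32],"rot":[-0.043,-0.035,0.208]}
    - {"delta_pos":[0,7.6,36],"rot":[-0.043,-0.035,0.208]}
    - {"delta_pos":[0,7.6,36],"rot":[-0.043,-0.035,0.208]}
    - {"delta_pos":[0,7.6,36],"rot":[-0.043,-0.035,0.208]}

```text
clock: 21.6
ee_pos: [0.6113, -0.0704, 0.1458]
tcp_rot: [0.971, 0.215, -0.023, -0.102]
force: [0.1, 0.3, -0.9]
gripper_width: 0.0341
```

```bash
python3 look.py w19
python3 - <<'E'
from cell import bot
from h import *
o=bot.get_obs()
p,Rm=feed(.002); delta(o,p,Rm)
E
```

```text
21.6 [ 0.24  0.65 -0.15  1.59 -0.1   1.02 -0.96] [ 0.6113 -0.0704  0.1458] 0.034133781392747385
d [-0.1, -0.5, 48.2] rot [0.0, -0.0, 0.001] rows t/r 1.2 0.0
```

View pics/w19.png

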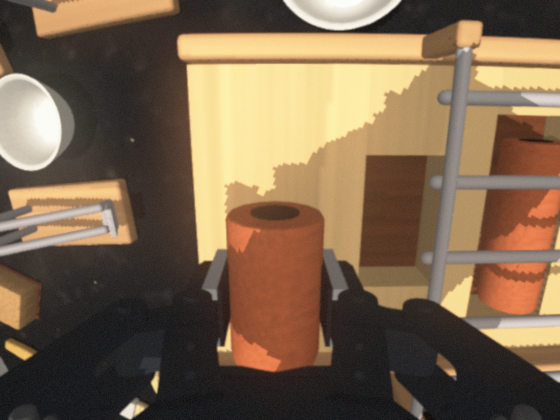

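Call:
play_rows:
  increments:
    - {"delta_pos":[0,-0.5,22],"rot":[0,0,0.001]}
    - {"delta_pos":[0,-0.5,40],"rot":[0,0,0.001]}
    - {"delta_pos":[0,-0.5,47],"rot":[0,0,0.001]}
    - {"delta_pos":[0,-0.5,49],"rot":[0,0,0.001]}
    - {"delta_pos":[0,-0.5,49],"rot":[0,0,0.001]}
    - {"delta_pos":[0,-0.5,49],"rot":[0,0,0.001]}

```text
clock: 22.15
ee_pos: [0.6082, -0.0615, 0.0996]
tcp_rot: [0.971, 0.214, -0.022, -0.102]
force: [-0.2, -0.4, -1.1]
gripper_width: 0.0343
```

Run:
```python
from cell import bot
from h import *
o=bot.get_obs(); print(o['force'])
p,Rm=feed(.001); delta(o,p,Rm)
```

```text
[-0.15805389 -0.40673627 -1.05339477]
d [-0.8, -0.6, 1.4] rot [0.001, -0.002, -0.0] rows t/r 0.0 0.0
```

Call:
play_rows:
  increments:
    - {"delta_pos":[-0.8,-0.5,1.5],"rot":[0,-0.002,0]}
    - {"delta_pos":[-0.8,-0.5,1.5],"rot":[0,-0.002,0]}
    - {"delta_pos":[-0.8,-0.5,1.5],"rot":[0,-0.002,0]}

```text
clock: 22.4
ee_pos: [0.6076, -0.0613, 0.0989]
tcp_rot: [0.971, 0.214, -0.022, -0.101]
force: [-0.4, 0.9, 0.0]
gripper_width: 0.0341
```

Call:
play_rows:
  increments:
    - {"delta_pos":[0,0,0],"rot":[0,0,0]}
    - {"delta_pos":[0,0,0],"rot":[0,0,0]}
    - {"delta_pos":[0,0,0],"rot":[0,0,0]}
    - {"delta_pos":[0,0,0],"rot":[0,0,0]}
    - {"delta_pos":[0,0,-10],"rot":[0,0,0]}
    - {"delta_pos":[0,0,-40],"rot":[0,0,0]}
    - {"delta_pos":[0,0,-75],"rot":[0,0,0]}
    - {"delta_pos":[0,0,-100],"rot":[0,0,0]}
    - {"delta_pos":[0,20,-120],"rot":[0,0,0]}
    - {"delta_pos":[0,50,-140],"rot":[0,0,0]}
    - {"delta_pos":[0,60,-150],"rot":[0,0,0]}
    - {"delta_pos":[0,60,-150],"rot":[0,0,0]}
  jaw: 41

```text
clock: 23.4
ee_pos: [0.6469, -0.1476, 0.236]
tcp_rot: [0.972, 0.212, -0.02, -0.099]
force: [-0.7, 0.3, 1.0]
gripper_width: 0.041
```

```bash
python3 look.py w20
python3 - <<'E'
from cell import bot
import cv2,numpy as np
c=bot.read_camera("scene");a=cv2.resize(c["pixels"][100:260,190:350,::-1],None,fx=3.6,fy=3.6,interpolation=cv2.INTER_CUBIC)
cv2.imwrite("pics/s20.png",a)
E
```

```text
23.4 [ 0.31  0.64 -0.12  1.36 -0.1   1.26 -0.9 ] [ 0.6469 -0.1476  0.236 ] 0.04098504321048015
```

View pics/w20.png

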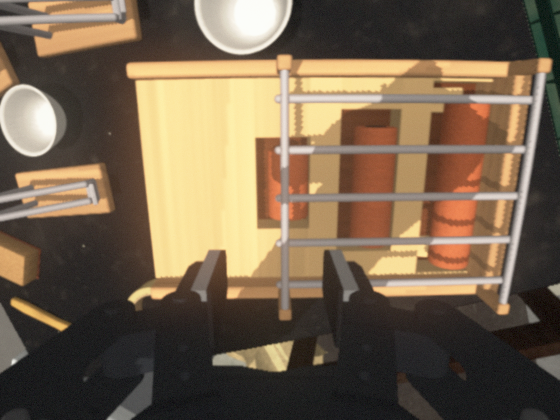

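View pics/s20.png

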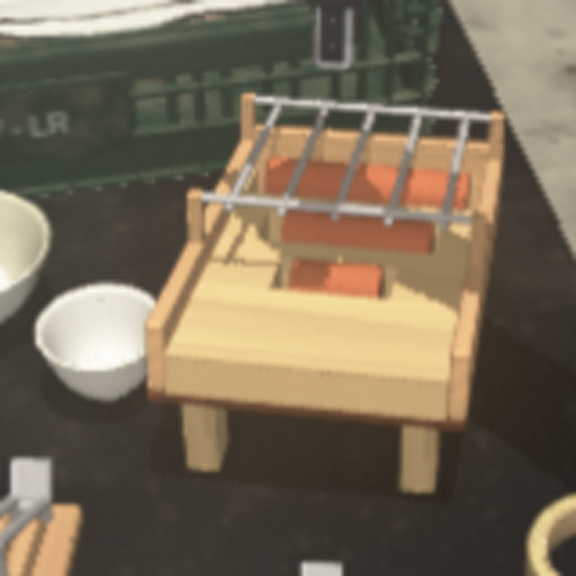

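Call:
play_rows:
  increments:
    - {"delta_pos":[0,0,-15],"rot":[0,0,0]}
    - {"delta_pos":[0,0,-30],"rot":[0,0,0]}
    - {"delta_pos":[0,0,-30],"rot":[0,0,0]}
    - {"delta_pos":[0,0,-30],"rot":[0,0,0]}
    - {"delta_pos":[0,0,-30],"rot":[0,0,0]}
    - {"delta_pos":[0,0,-30],"rot":[0,0,0]}
    - {"delta_pos":[0,0,-30],"rot":[0,0,0]}
    - {"delta_pos":[0,0,-30],"rot":[0,0,0]}

```text
clock: 24.17
ee_pos: [0.6474, -0.1478, 0.2624]
tcp_rot: [0.971, 0.214, -0.022, -0.102]
force: [-0.1, 0.3, -0.4]
gripper_width: 0.041
```

```bash
python3 look.py w21
python3 - <<'E'
import pickle
from h import *
o,c=pickle.load(open("/tmp/w21.pkl","rb"))
A=np.radians(12)
def fl(s,y,h=0): return np.array([-.142+s*np.cos(A)+h*np.sin(A), y, .103-s*np.sin(A)+h*np.cos(A)])
a=c["pixels"][:,:,::-1].copy()
for s,L in ((.123,.06),(.198,.105),(.273,.15)):
  # silhouette top corners of home prop (near side circle top, height +8)
  for e in (1,-1):
    for hs in (-.018,.018):
      u=proj(c,Ggl(fl(s+hs,e*L/2,-.010)),o)[0]; cv2.circle(a,(int(u[0].round()),int(u[1].round())),2,(0,255,0),-1)
cv2.imwrite("pics/w21b.png",cv2.resize(a[30:330,120:560],None,fx=1.8,fy=1.8,interpolation=cv2.INTER_CUBIC))
E
```

```text
24.1667 [ 0.31  0.63 -0.12  1.33 -0.1   1.32 -0.9 ] [ 0.6474 -0.1478  0.2624] 0.04099207771787443
```

View pics/w21b.png

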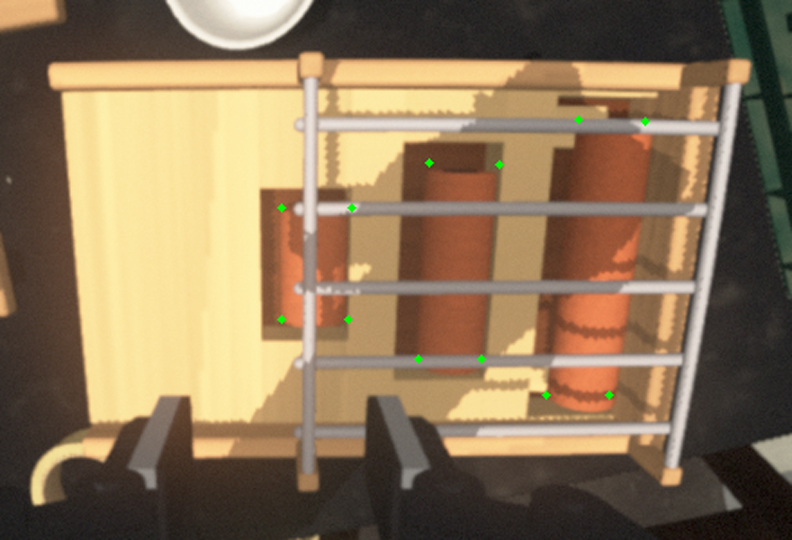

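Run:
```python
from cell import bot
import cv2,numpy as np
for n in ("scene",):
    c=bot.read_camera(n)["pixels"][:,:,::-1]; a=cv2.imread(f"pics/{n}0.png")
    d=cv2.absdiff(cv2.GaussianBlur(c,(5,5),0),cv2.GaussianBlur(a,(5,5),0))
    cv2.imwrite("pics/fin.png",np.vstack([c[90:380,130:420],np.minimum(d.astype(int)*3,255).astype(np.uint8)[90:380,130:420]]))
```

```text
(no output)
```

View pics/fin.png

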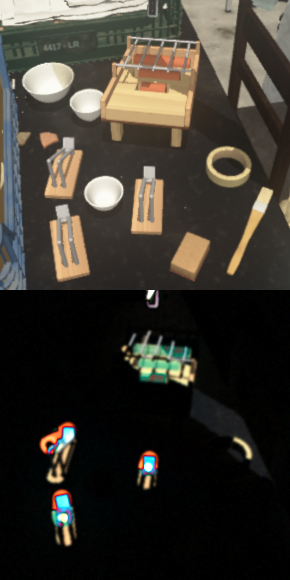

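```bash
python3 -c "
from cell import bot
print(bot.get_obs()['clock']); print(bot.sign_off())"
```

```text
24.2667
the job is handed in; nothing more can be done
None
```

All three props are through the grader in the order asked (long, medium, short), each lying flat in its own pocket. I handed the job in at 24.3 s of the 69 s allowed.

- **Last checks:** The final wrist and scene pictures show each prop parallel to its pocket and against the downhill wall. The gripper was open and clear above the bars.
- **Off-centre props:** The short prop looks central. The medium and long props rest about 5 mm to one side (the grader's −y side), within the roughly 10 mm of room at each end.
- **Bystanders:** Comparing the scene picture with the first one showed no shift of the bowls or the sanding block. The tape roll differed only where a shadow edge crosses it, which I took to be the arm's shadow.
- **Regrip on the first prop:** My first grip on the long prop was too shallow, so I opened the jaws, went deeper and regripped before lifting. The medium and short props were taken at the first try.
- **Forces:** The readings I took stayed under about 18 N at the wrist.

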